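# Charge the mixing pot with balls and work it out of its jammed stand

### The arm

A 6-joint arm with a two-finger parallel gripper is mounted at the origin on the work surface. World frame = base frame: x ahead of the robot, y to its left, z up, the work surface at z = 0. Lengths are in mm, angles in rad, forces in N, time in s.
With the tool pointing down it reaches from about 400 to 925 mm from the base axis. Payload 12.5 kg.
Tool frame: the origin (TCP) lies midway between the tips of the shut fingers; the grasp point (between the pads) lies 19 mm behind it (env.tcp_to_grasp is the distance from the TCP to the grasp point, in mm); z points along the fingers, y is the line along which they close (so a half turn about z gives the same grasp; the last joint's range is limited). The gripper opens to 95 mm and grips with 3 to 60 N. Pads are 20 mm wide; open, the fingers measure 119 mm over their backs; the gripper's body (75 mm by 180 mm) begins 59 mm behind the grasp point.
Start: joints at [1.168, 0.491, 1.559, -0, 1.092, -0.106], TCP at [182.771, 597.697, 214.661] pointing down, gripper open.
Joint ranges: [-3.1, 3.1], [-0.84, 2.19], [0.05, 2.79], [-1.13, 4.28], [0.06, 2.93], [-2.69, 2.69]. Speed limits (rad/s): [2.22, 2.22, 2.79, 3.14, 3.14, 3.14].

### API

Orientations are given as [roll, pitch, yaw] about the fixed x, y, z axes, in that order (R = Rz(yaw) Ry(pitch) Rx(roll)).
In Python, from cell import env gives the robot as it stands. The module is installed in compiled form; this text tells all that it offers.
- The arm moves only by the tool step_arm, never from a script. Its argument "plan" is a list that holds one entry, the list of rows, each a list of 5 numbers: the shift along the tool's x, y, z in mm, then the turn about the tool's z in degrees, then the opening, from -1 (shut) to 1 (fully open). A call has 1 to 8 rows; each row is the pose to reach, as a shift and turn from the pose commanded when the call began, along the tool's axes at that moment; what a row does not reach only later rows make up. A row lasts 1/12 s, in which the tool goes at most 41.7 mm and 7.16 degrees, less where a joint would pass 70% of its speed; a pose out of reach is approached as far as the arm can. A call with a gripper value outside its range is refused whole. The fingers move at their own pace and stop on an object; the grip force is fixed at half the most. Time passes only in rows, so rows that repeat a pose let the fingers close. It gives the time, the measured TCP pose, the force, the opening and the grip force at its end, in the units of the state.
- env.state(): the state, without advancing time (a new reading comes with each control period).
- env.read_camera(name): name is "scene" or "top" or "wrist"; returns the picture (400x640x3 uint8, blue, green, red); there is no depth.
- env.get_calibration(name): a dict with "K" (3x3 intrinsics, pixels), "extrinsics" (4x4, takes a point from world to camera coordinates). Camera axes: x right, y up, looking along -z (the intrinsics and any distortion apply to the point x, -y, -z); pixel columns grow to the right and rows downward; lengths in mm; the calibration is good to about 2 mm. A picture is of the moment at which its call begins: read the wrist's pose just before it. get_calibration takes no time and is no camera call; for the wrist camera it gives the pose at the moment of the call.
- env.job_done(): hands the job in; it is judged then, once.
The state is a dict: "t": time; "joints": joint angles; "qvel": joint speeds; "tau": joint torques, N m; "eef_pos": TCP position; "tcp_rot": TCP orientation; "ft_force": force on the tool from outside, world axes, zero at the start; "moment": the same for the moment, N m; "opening": opening from 0.0 (shut) to 1.0 (fully open); "grip_force": force on a finger pad.
Only numpy, scipy, OpenCV 4.12 (cv2) and the standard library are available. Lean on these libraries where they do the work, as an engineer would, in place of code of your own. Each camera call takes 0.05 s, during which the arm holds its last target. There are 200 camera calls.

### The job

Pour all five steel mixing balls from the orange cup into the metal mixing pot while the pot is still in its stand, then stand the cup back upright on the bench and let go of it. The pot's foot is stuck between the two stiff jaws of the stand, so take hold of the pot and rock it side to side, towards one jaw and then the other, until they have been pushed back and it comes free; lift it with the balls still inside and finish while holding it still and upright, just clear above the stand. Do not disturb the jars, tin and brush standing about.

Things in the scene. Friction and masses are not known exactly. Their poses are not given: they have to be found in the camera images.
- stand: Fixed stand: blue plate 190 x 110 x 10 mm. Origin: middle of its underside; x along its long side, the line on which the jaws (red at +x, yellow at -x, 36 mm wide in y, top 65 mm over the bench) face each other and slide; z up. Two guide blocks (inner faces y = +-23.5 mm, top at 32 mm) keep the pot's foot from sliding along y. Place and yaw differ each time.
- jaw_a (a joint): How far (m) the red jaw on the stand's +x side has been pushed back, outwards along the stand's +x; 0 = closed, 0 to 0.001 at the start, stop at 0.014. No spring: it takes about 12 N to slide it (more if fast) and it stays where it is left. Leaning the pot 0.2 rad towards a jaw pushes that jaw back about 8 mm.
- jaw_b (a joint): The same for the yellow jaw, outwards along the stand's -x. While the jaws are shut they overhang the pot's foot by 5 mm on either side with 3.5 mm of play above it, so a straight pull is blocked. The foot passes upwards when the two values add up to more than about 0.0115 and the pot stands upright midway between the jaws.
- jaw_a_top (a point): Middle of the upper inner edge of the red jaw, 65 mm over the bench, 6.8 mm off the stand's middle when shut (0.5 mm from the pot's neck). The neck presses here when the pot leans that way. The jaw's upper part reaches down to 28.5 mm over the bench; below it the jaw stands 12.8 mm off the middle.
- jaw_b_top (a point): The same on the yellow jaw.
- pot: Loose aluminium pot with a blue band, 0.22 to 0.37 kg. Origin: lowest point of its foot, on the stand's plate 10 mm over the bench; z up; axes as the stand's at the start. Foot: rounded bar, radius 9 mm, 44 mm long in y, so it rocks about a line along y 9 mm above the origin; shoulders 24 mm wide in x, 15 mm up. Neck: 12.6 mm in x, 34 mm in y, up to 66 mm.
- pot_foot (a point): The origin of the pot: lowest point of its foot.
- pot_rim (a point): Centre of the pot's open mouth (52 mm wide), 126 mm above the pot's origin. The pot proper is round, 64 to 126 mm above the origin, outer diameter 58 mm from 74 mm up, wall 3 mm. Take it from above by its sides, fingers closing along the stand's y, some 30 mm below the rim; move the grip along the stand's x to rock it.
- pot_inside (a point): Point on the pot's axis 90 mm above its origin, 22 mm above the inner floor; a ball in the pot lies within 36 mm of it.
- cup: Loose orange flared cup, 0.11 kg, with a black upright fin handle on its -x side. Origin: centre of its underside; z up. 45 mm tall, outer diameter 44 mm at the foot, 84 mm at the rim, wall 3 mm, walls leaning out 24 degrees (balls roll out when tipped beyond 75 degrees). Fin: 12 mm thick (y), x = -80 to -46 mm, 29 to 77 mm above the underside.
- cup_handle (a point): Grip point in the fin: 63 mm from the cup's axis on its -x side, 62 mm above the cup's underside. Pinch it from above with the fingers along the cup's y.
- cup_lip (a point): Point of the cup's rim opposite the handle: 42 mm from the axis on the +x side, 45 mm up. Balls leave here when the cup is tipped away from its handle.
- ball0_center (a point): Centre of a loose steel ball, 14 mm diameter, 11 g; at the start in the cup.
- ball1_center (a point): Centre of a loose steel ball, 14 mm diameter, 11 g; at the start in the cup.
- ball2_center (a point): Centre of a loose steel ball, 14 mm diameter, 11 g; at the start in the cup.
- ball3_center (a point): Centre of a loose steel ball, 14 mm diameter, 11 g; at the start in the cup.
- ball4_center (a point): Centre of a loose steel ball, 14 mm diameter, 11 g; at the start in the cup.
- jar_pink: Pink paint jar with a yellow lid, 60 mm diameter, 85 mm tall; origin: centre of its underside. A bystander: leave it alone.
- jar_green: Green paint jar with a blue lid, 60 mm diameter, 85 mm tall; origin: centre of its underside. A bystander: leave it alone.
- jar_amber: Amber jar with a white lid, 54 mm diameter, 75 mm tall; origin: centre of its underside. A bystander: leave it alone.
- tin_black: Dark tin, 76 mm diameter, 80 mm tall; origin: centre of its underside. A bystander: leave it alone.
- jar_purple: Purple jar with a metal lid, 56 mm diameter, 80 mm tall; origin: centre of its underside. A bystander: leave it alone.
- brush: Paint brush lying on the bench along its x, 200 mm long; origin: centre of its underside. A bystander: leave it alone.
Mind the look-alikes: they are no part of the job. There is more than one size of the pot; the job needs the largest.

How it is judged (in metres and radians):
On the way, in this order (a step that is already met when the one before it is completed fails the run):
1. all five balls are in the pot, the pot still in its stand (distance between each of ball0_center, ball1_center, ball2_center, ball3_center, ball4_center and pot_inside below 0.036 m and height (world z) of pot_foot below 0.018 m and horizontal distance between pot_foot and stand below 0.015 m), for 0.2 s.
2. the cup stands upright on the bench, let go, the pot still in its stand (height (world z) of cup below 0.006 m and angle between cup's own z axis and vertical below 0.1 rad and linear speed of cup below 0.05 m/s and contact force between the arm and cup below 0.2 N and height (world z) of pot_foot below 0.025 m), for 0.2 s.
At the end, for the whole second after the job is handed in: Pot held still by the fingers, upright within 0.2 rad, foot 68 to 160 mm over the bench, within 60 mm sideways of the stand's middle, not touching the stand; both jaws pushed back over 3 mm; all five balls in it; cup upright on the bench, untouched (height (world z) of pot_foot between 0.068 and 0.16 m and horizontal distance between pot_foot and stand below 0.06 m and angle between pot's own z axis and vertical below 0.2 rad and linear speed of pot below 0.03 m/s and angular speed of pot below 0.3 rad/s and contact force between the fingers and pot above 2 N and contact force between pot and stand below 0.2 N and value of joint each of jaw_a, jaw_b above 0.003 m and distance between each of ball0_center, ball1_center, ball2_center, ball3_center, ball4_center and pot_inside below 0.036 m and height (world z) of cup below 0.006 m and angle between cup's own z axis and vertical below 0.1 rad and linear speed of cup below 0.05 m/s and contact force between the arm and cup below 0.2 N); the arm keeps its last pose, push and grip.
It fails at once if a jar, the tin or the brush was shoved more than 30 mm (distance of any of jar_pink, jar_green, jar_amber, tin_black, jar_purple, brush from where it was at the start of the episode above 0.03 m).
It fails at once if a jar or the tin was tipped (angle between any of jar_pink, jar_green, jar_amber, tin_black, jar_purple's own z axis and vertical above 0.35 rad).
It also fails if it takes over 72 s, if anything falls off the work surface, if the arm or the gripper's body presses on something with over 40 N, if the wrist force passes 120 N, or if a joint passes its speed limit or range.

## Working session

There is one attempt and no reset: what is moved stays moved. The work goes in short steps, Python scripts to look and compute and a tool call to move; the robot and the scene stay as the last step left them, time stands still between calls to the robot, and variables do not carry over. Pictures are saved under pics/ and viewed, at most 10 in all, crops included, and the job is handed in when it is done.

Besides the shell and the picture viewer there is one more tool, called after ">>>" by a JSON object that holds its "fn" and its "kwargs". step_arm: Moves the arm, as the interface text tells. Its arguments: {"type":"object","properties":{"plan":{"type":"array"}},"required":["plan"]}

```bash
mkdir -p pics
cat > h.py <<'E'
import numpy as np, cv2
from cell import env
def snap(n,f):
    im=env.read_camera(n).copy(); cv2.imwrite('pics/'+f,im); return im
def ray(n,u,v):
    c=env.get_calibration(n);K=np.array(c['K']);E=np.array(c['extrinsics'])
    d=np.linalg.inv(K)@[u,v,1]; d=np.array([d[0],-d[1],-d[2]])
    R=E[:3,:3]; o=-R.T@E[:3,3]; return o,R.T@d
def at(n,u,v,z):
    o,d=ray(n,u,v); return o+d*(z-o[2])/d[2]
def proj(n,p):
    c=env.get_calibration(n);K=np.array(c['K']);E=np.array(c['extrinsics'])
    q=E[:3,:3]@np.array(p)+E[:3,3]; q=K@[q[0],-q[1],-q[2]]; return q[:2]/q[2]
E
python3 - <<'E'
from h import *
print(env.state()); snap('top','top.png'); snap('scene','scene.png')
for n in('top','scene','wrist'):
  c=env.get_calibration(n); print(n,c.keys(),np.round(c['K'],1).tolist(),np.round(c['extrinsics'],3).tolist())
E
```

```text
{'t': 0.0, 'joints': array([ 1.16841315e+00,  4.91551217e-01,  1.55945805e+00, -3.15525767e-05,
        1.09171218e+00, -1.05589670e-01]), 'qvel': array([ 2.86887825e-03, -3.15777912e-04,  8.56533503e-04, -1.23237551e-03,
        4.86527747e-06, -1.61527231e-03]), 'tau': array([-3.12258657e-03, -6.12618899e+01, -2.58189815e+01,  6.91917655e-02,
        4.81384818e-02, -1.01985456e-04]), 'eef_pos': array([182.66458665, 597.44707911, 214.06397456]), 'tcp_rot': array([-3.14046720e+00, -9.11397665e-05,  2.84481366e+00]), 'ft_force': array([-0.34732689,  0.44450655,  0.42558796]), 'moment': array([0.00140111, 0.0577535 , 0.0070299 ]), 'grip_force': 0.0, 'opening': 0.994878141643363}
top dict_keys(['K', 'extrinsics']) [[392.6, 0.0, 320.2], [0.0, 392.6, 205.1], [0.0, 0.0, 1.0]] [[-0.001, -1.0, 0.01, 5.355], [0.984, 0.0, 0.18, -578.638], [-0.18, 0.01, 0.984, -1140.433], [0.0, 0.0, 0.0, 1.0]]
scene dict_keys(['K', 'extrinsics']) [[419.6, 0.0, 319.4], [0.0, 419.6, 199.7], [0.0, 0.0, 1.0]] [[0.55, 0.835, -0.007, -327.692], [-0.719, 0.478, 0.505, 368.899], [0.425, -0.272, 0.863, -1477.272], [0.0, 0.0, 0.0, 1.0]]
wrist dict_keys(['K', 'extrinsics']) [[340.7, 0.0, 319.2], [0.0, 340.7, 201.8], [0.0, 0.0, 1.0]] [[0.292, 0.956, -0.001, -625.482], [-0.919, 0.28, -0.279, 31.053], [-0.266, 0.082, 0.96, -391.423], [0.0, 0.0, 0.0, 1.0]]
```

View pics/top.png

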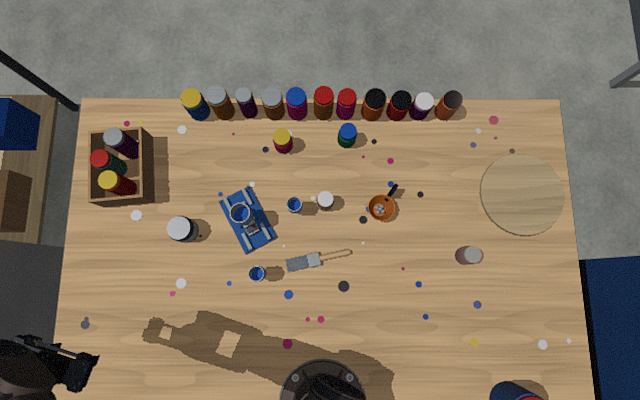

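View pics/scene.png

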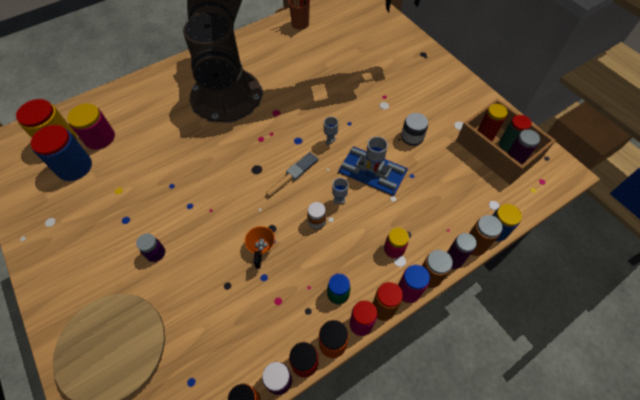

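The pictures show the stand with its pot at about (245,218) in the top view, the cup at (382,208) with its fin towards (393,189), and two small pots nearby. Next I'll enlarge crops.

Run:
```python
import cv2,numpy as np
t=cv2.imread('pics/top.png');s=cv2.imread('pics/scene.png')
a=cv2.resize(t[175:265,205:285],None,fx=5,fy=5,interpolation=2)   # 400x450
b=cv2.resize(t[175:265,340:420],None,fx=5,fy=5,interpolation=2)
cv2.imwrite('pics/c1.png',np.hstack([a,b]))
a=cv2.resize(s[130:200,330:410],None,fx=5,fy=5,interpolation=2)
b=cv2.resize(s[210:280,225:305],None,fx=5,fy=5,interpolation=2)
cv2.imwrite('pics/c2.png',np.hstack([a,b]))
```

```text
(no output)
```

View pics/c1.png

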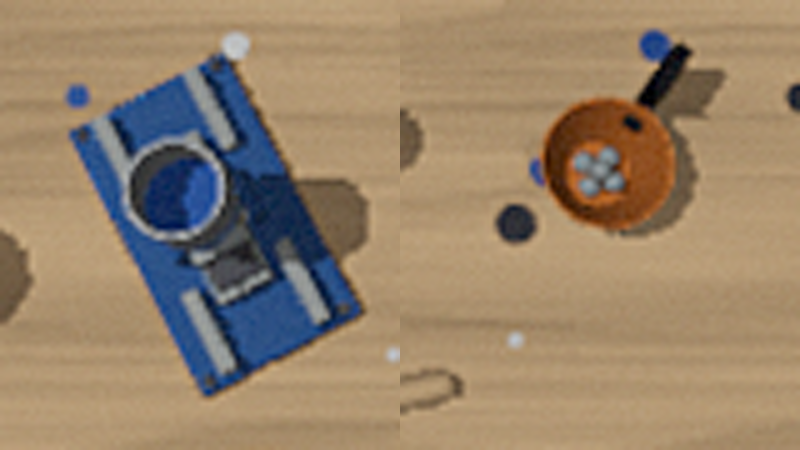

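View pics/c2.png

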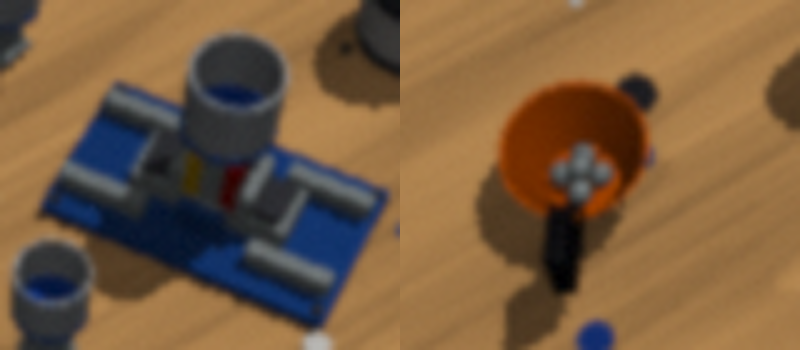

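Crop readings: the stand corners in the top crop are (72,132), (228,55), (365,312) and (207,395). The pot rim is at (177,192), and the red jaw lies on the +x,+y end. The cup rim centre is at (609,164), with the fin running from (648,104) to (686,47).

Run:
```python
from h import *
f=lambda u,v,z,ox=205:at('top',ox+(u+.5)/5-.5,175+(v+.5)/5-.5,z)
c=[f(*p,10) for p in[(72,132),(228,55),(365,312),(207,395)]]
C=np.mean(c,0);print('stand',np.round(c,1).tolist(),C)
for a,b in((0,1),(1,2),(2,3),(3,0)): print(np.linalg.norm(c[a]-c[b]))
d=(c[0]+c[1]-c[2]-c[3])[:2]; print('yaw',np.degrees(np.arctan2(d[1],d[0])))
print('rim top',f(177,192,136))
r2=lambda u,v,z,ox:at('scene',ox+(u+.5)/5-.5,[130,210][ox<300]+(v+.5)/5-.5,z)
print('rim scene',r2(237,80,136,330))
ct=f(209,164,45,340);print('cup top',ct, 'scene',r2(174,149,45,225))
a=f(248,104,77,340);b=f(286,47,77,340);print('fin',a,b)
a2=r2(168,285,77,225);print('fin far scene',a2)
for q in((a+b)/2,b,a2):
  e=(ct-q)[:2];print('cup yaw',np.degrees(np.arctan2(e[1],e[0])),np.linalg.norm(e))
# stand corners in scene
s=[r2(u,v,z,330) for u,v,z in((42,212,10),(118,82,10),(388,192,10),(315,325,10))]
S=np.mean(s,0);print('stand scene',S,np.round(s,1).tolist())
d=(s[2]+s[3]-s[0]-s[1])[:2];print(np.degrees(np.arctan2(d[1],d[0])))
for n,u,v,z in(('amber',325,200,75),('pink',283,135,85),('green',347,130,85),('tin',178,228,80),('purple',463,256,80),('smallpot1',294,205,80),('sp2',257,273,80),('brush',350,251,10),('brushL',288,265,10)): print(n,np.round(at('top',u,v,z),0))
```

```text
stand [[599.4, 322.9, 10.0], [649.2, 226.5, 10.0], [485.9, 136.7, 10.0], [434.8, 232.8, 10.0]] [542.32408179 229.73364006  10.        ]
108.5635609770743
186.38066487072254
108.81315363225754
187.66665521337615
yaw 28.75080271718819
rim top [540.73465935 230.97492198 136.        ]
rim scene [547.18095465 228.8763061  136.        ]
cup top [ 572.97706168 -182.35285947   45.        ] scene [ 574.66029061 -181.5068408    45.        ]
fin [ 603.81124995 -201.41021018   77.        ] [ 638.88413389 -225.49844218   77.        ]
fin far scene [ 654.98931134 -225.16647139   77.        ]
cup yaw 147.25969357805448 57.50668744660768
cup yaw 146.78952984838628 78.7736216926025
cup yaw 152.43367455565019 92.51494181977044
stand scene [544.2351946  230.98406531  10.        ] [[492.2, 137.3, 10.0], [436.4, 235.1, 10.0], [598.8, 324.6, 10.0], [649.5, 226.9, 10.0]]
29.25515245053348
amber [590.  -9.  75.]
pink [790. 119.  85.]
green [807. -77.  85.]
tin [505. 421.  80.]
purple [ 423. -410.   80.]
smallpot1 [574.  83.  80.]
sp2 [375. 187.  80.]
brush [443. -87.  10.]
brushL [400. 103.  10.]
```

```bash
cat >> h.py <<'E'
def go(x,y,z,yaw):
    s=env.state(); p=np.array(s['eef_pos']); w=s['tcp_rot'][2]
    c,n=np.cos(w),np.sin(w); d=np.array([x,y,z])-p
    t=-((yaw-np.degrees(w)+180)%360-180)
    print('t',round(s['t'],2),'pos',np.round(p,1),'yaw',round(np.degrees(w),1),'grip',s['opening'],s['grip_force'])
    print('-> shift',np.round([c*d[0]+n*d[1], n*d[0]-c*d[1], -d[2]],1),'turn',round(t,1))
E
python3 -c "
from h import *
go(627,-216,190,147.5)"
```

```text
t 0.1 pos [182.7 597.5 214.1] yaw 163.0 grip 0.9983599480404964 0.0
-> shift [-662.8 -647.9   24.1] turn 15.5
```

>>> {"fn": "step_arm", "kwargs": {"plan": [[[-663,-648,24,15.5,1],[-663,-648,24,15.5,1],[-663,-648,24,15.5,1],[-663,-648,24,15.5,1],[-663,-648,24,15.5,1],[-663,-648,24,15.5,1],[-663,-648,24,15.5,1],[-663,-648,24,15.5,1]]]}}

```text
t: 0.77
eef_pos: [342.9, 303.4, 205.9]
tcp_rot: [-3.142, -0.0, 2.575]
ft_force: [1.0, 0.9, 0.4]
opening: 1.0
grip_force: 0.0
```

```bash
python3 -c "
from h import *
go(627,-216,190,147.5)"
```

```text
t 0.77 pos [342.9 303.4 205.9] yaw 147.5 grip 1.0000227261703605 0.0
-> shift [-518.6 -285.5   15.9] turn 0.0
```

>>> {"fn": "step_arm", "kwargs": {"plan": [[[-519,-285,16,0,1],[-519,-285,16,0,1],[-519,-285,16,0,1],[-519,-285,16,0,1],[-519,-285,16,0,1],[-519,-285,16,0,1],[-519,-285,16,0,1],[-519,-285,16,0,1]]]}}

```text
t: 1.43
eef_pos: [503.2, 10.9, 196.9]
tcp_rot: [3.142, -0.0, 2.574]
ft_force: [0.4, 1.4, -0.5]
opening: 0.997
grip_force: 0.0
```

```bash
python3 -c "
from h import *
go(627,-216,190,147.5)"
```

```text
t 1.43 pos [503.2  10.9 196.9] yaw 147.5 grip 0.9965406474968365 0.0
-> shift [-226.4 -124.8    6.9] turn -0.0
```

>>> {"fn": "step_arm", "kwargs": {"plan": [[[-226,-125,7,0,1],[-226,-125,7,0,1],[-226,-125,7,0,1],[-226,-125,7,0,1],[-226,-125,7,0,1],[-226,-125,7,0,1],[-226,-125,7,0,0],[-226,-125,7,0,0]]]}}

```text
t: 2.1
eef_pos: [626.4, -216.2, 188.6]
tcp_rot: [-3.141, -0.001, 2.571]
ft_force: [-0.9, 0.4, -0.3]
opening: 0.909
grip_force: 0.0
```

Run:
```python
from h import *
go(627,-216,60,147.5)
snap('wrist','w1.png')
c=147.5*np.pi/180;A=np.array([573.5,-182,0]);X=np.array([np.cos(c),np.sin(c),0]);Y=np.array([-X[1],X[0],0]);Z=np.array([0,0,1])
for x,y,z in((0,0,45),(-80,0,77),(-46,0,77),(42,0,45),(-42,0,45),(0,42,45),(0,-42,45)): print((x,y,z),proj('wrist',A+X*x+Y*y+Z*z).round(1))
```

```text
t 2.1 pos [ 626.4 -216.2  188.6] yaw 147.3 grip 0.908718279645565 0.0
-> shift [ -0.4   0.5 128.6] turn -0.2
(0, 0, 45) [317.5 124.3]
(-80, 0, 77) [317.5 220.1]
(-46, 0, 77) [317.4 182.1]
(42, 0, 45) [317.3  74.6]
(-42, 0, 45) [317.6 170.4]
(0, 42, 45) [270.8 124.4]
(0, -42, 45) [364.2 124.3]
```

View pics/w1.png

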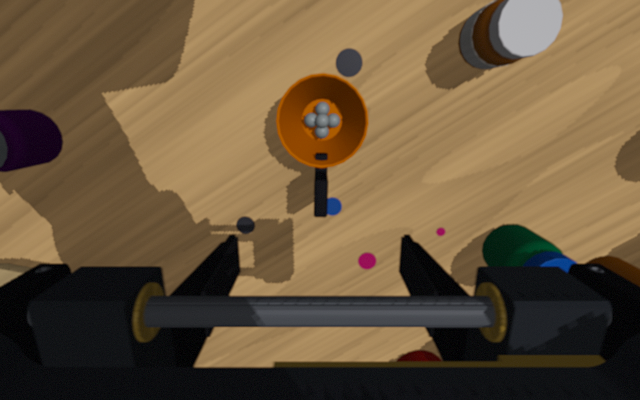

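The cup rim is centred at about (322,121), and the fin runs from (321,168) to (320,216). That matches the estimate to about 3 mm, so I'll descend with a small correction, pinching low on the fin.

>>> {"fn": "step_arm", "kwargs": {"plan": [[[1,2,40,1,-0.2],[1,2,80,1,-0.2],[1,2,120,1,-0.2],[1,2,150,1,-0.2],[1,2,168,1,-0.2],[1,2,168,1,-0.2],[1,2,168,1,-0.6],[1,2,168,1,-0.77]]]}}

```text
t: 2.82
eef_pos: [626.9, -211.0, 23.7]
tcp_rot: [3.141, 0.002, 2.558]
ft_force: [-0.4, 0.8, 1.0]
opening: 0.316
grip_force: 0.0
```

>>> {"fn": "step_arm", "kwargs": {"plan": [[[0,0,0,0,-0.77],[0,0,0,0,-0.77],[0,0,0,0,-0.77],[0,0,0,0,-0.77]]]}}

```text
t: 3.15
eef_pos: [626.6, -211.9, 23.1]
tcp_rot: [3.142, 0.001, 2.557]
ft_force: [-0.9, -0.1, 7.4]
opening: 0.121
grip_force: 30.0
```

>>> {"fn": "step_arm", "kwargs": {"plan": [[[0,0,0,0,-1],[0,0,0,0,-1],[0,0,0,0,-1]]]}}

```text
t: 3.4
eef_pos: [626.6, -211.9, 23.1]
tcp_rot: [3.141, 0.001, 2.557]
ft_force: [-1.4, -0.6, 7.4]
opening: 0.126
grip_force: 30.0
```

>>> {"fn": "step_arm", "kwargs": {"plan": [[[0,0,-5,0,-1],[0,0,-10,0,-1],[0,0,-20,0,-1],[0,0,-35,0,-1],[0,0,-50,0,-1],[0,0,-65,0,-1],[0,0,-80,0,-1],[0,0,-80,0,-1]]]}}

```text
t: 4.07
eef_pos: [627.5, -212.0, 105.6]
tcp_rot: [3.141, 0.005, 2.557]
ft_force: [0.6, 0.4, -1.0]
opening: 0.122
grip_force: 30.0
```

Run:
```python
from h import *
a=snap('wrist','w2.png');b=snap('scene','s2.png')
p=proj('scene',env.state()['eef_pos']).astype(int);print(p,env.state()['ft_force'])
cv2.imwrite('pics/c3.png',np.vstack([a[0:250,150:500][:,:, :],cv2.resize(b[p[1]-60:p[1]+65,p[0]-87:p[0]+88],(350,250))]))
```

```text
[256 251] [-0.02424825  0.20552247 -1.05095581]
```

View pics/c3.png

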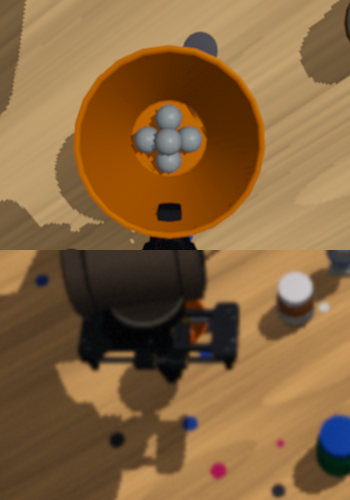

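The wrist view shows the cup held level with five balls inside (cup centre about (320,140)). I'll test the loosening low over the bench.

>>> {"fn": "step_arm", "kwargs": {"plan": [[[0,0,35,0,-1],[0,0,72,0,-1],[0,0,72,0,-1],[0,0,72,0,-0.76],[0,0,72,0,-0.76],[0,0,72,0,-0.755],[0,0,72,0,-0.755]]]}}

```text
t: 4.75
eef_pos: [626.8, -211.7, 31.5]
tcp_rot: [3.141, 0.002, 2.557]
ft_force: [-0.5, -0.6, -1.1]
opening: 0.124
grip_force: 23.6
```

>>> {"fn": "step_arm", "kwargs": {"plan": [[[0,0,0,0,-0.752],[0,0,0,0,-0.752],[0,0,0,0,-0.752]]]}}

```text
t: 5.0
eef_pos: [626.4, -211.6, 30.5]
tcp_rot: [3.141, 0.001, 2.557]
ft_force: [-0.4, -0.2, -1.7]
opening: 0.122
grip_force: 14.0
```

>>> {"fn": "step_arm", "kwargs": {"plan": [[[0,0,0,0,-0.75],[0,0,0,0,-0.75],[0,0,0,0,-0.75]]]}}

```text
t: 5.25
eef_pos: [626.3, -211.6, 30.0]
tcp_rot: [3.141, -0.0, 2.557]
ft_force: [-0.2, 0.5, -1.2]
opening: 0.128
grip_force: 7.6
```

>>> {"fn": "step_arm", "kwargs": {"plan": [[[0,0,0,0,-0.748],[0,0,0,0,-0.748],[0,0,0,0,-0.748]]]}}

```text
t: 5.5
eef_pos: [626.3, -211.6, 30.0]
tcp_rot: [3.142, -0.0, 2.557]
ft_force: [0.1, 0.4, -1.0]
opening: 0.124
grip_force: 1.2
```

```bash
cat >> h.py <<'E'
def pts(th,pv=(-64,42)):
    s=env.state();p=np.array(s['eef_pos'])+[0,0,19];w=s['tcp_rot'][2]
    X=np.array([np.cos(w),np.sin(w),0]);Y=np.array([-X[1],X[0],0]);Z=np.array([0,0,1])
    a=np.linspace(0,2*np.pi,73);P=[]
    for r,z in((42,45),(22,0)):
        for q in a: P.append((r*np.cos(q)-pv[0],r*np.sin(q),z-pv[1]))
    c,n=np.cos(th),np.sin(th)
    return [p+X*(c*x+n*z)+Y*y+Z*(c*z-n*x) for x,y,z in P]
def tilt(im):
    h=cv2.cvtColor(im,cv2.COLOR_BGR2HSV); m=cv2.inRange(h,(5,180,60),(18,255,255))
    m[:, :150]=0;m[:,500:]=0;m[250:]=0
    n,l,st,_=cv2.connectedComponentsWithStats(cv2.morphologyEx(m,cv2.MORPH_CLOSE,np.ones((5,5))))
    k=1+np.argmax(st[1:,4]);b=st[k];print('bbox x',b[0],b[0]+b[2],'y',b[1],b[1]+b[3])
    for d in range(-10,121,10):
        q=np.array([proj('wrist',v) for v in pts(np.radians(d))]);print(d,q.min(0).round(),q.max(0).round())
E
python3 - <<'E'
from h import *
print('level ref');im=cv2.imread('pics/w2.png')
im=snap('wrist','w3.png');tilt(im)
E
```

```text
level ref
bbox x 227 412 y 52 240
-10 [211.  30.] [423. 237.]
0 [219.  34.] [416. 232.]
10 [227.  44.] [409. 229.]
20 [233.  60.] [403. 227.]
30 [238.  77.] [398. 227.]
40 [242.  97.] [393. 228.]
50 [246. 118.] [390. 236.]
60 [249. 139.] [387. 252.]
70 [251. 160.] [385. 268.]
80 [253. 182.] [383. 284.]
90 [254. 204.] [382. 300.]
100 [255. 227.] [381. 316.]
110 [255. 250.] [381. 333.]
120 [255. 268.] [381. 349.]
```

Tilt is about 12°: the cup sags with the light pinch, so the tilting works. I'll set it down and re-pinch lower, so that it hangs steeper.

>>> {"fn": "step_arm", "kwargs": {"plan": [[[0,0,3,0,-0.748],[0,0,6,0,-0.748],[0,0,8,0,-0.74],[0,0,8,0,-0.6],[0,0,8,0,-0.5],[0,0,12,0,-0.5],[0,0,16,0,-0.5],[0,0,16,0,-0.5]]]}}

```text
t: 6.22
eef_pos: [625.9, -211.4, 13.0]
tcp_rot: [-3.142, -0.001, 2.557]
ft_force: [0.1, 0.1, 0.1]
opening: 0.25
grip_force: 0.0
```

>>> {"fn": "step_arm", "kwargs": {"plan": [[[0,0,0,0,-0.5],[0,0,0,0,-0.5],[0,0,0,0,-0.74],[0,0,0,0,-0.76],[0,0,0,0,-0.8],[0,0,0,0,-0.8]]]}}

```text
t: 6.72
eef_pos: [626.4, -211.6, 14.1]
tcp_rot: [3.141, 0.0, 2.557]
ft_force: [-0.6, -0.9, -0.1]
opening: 0.127
grip_force: 30.0
```

Run:
```python
from h import *
im=snap('wrist','w4.png');tilt(im);go(543,230,250,119);print(env.state()['ft_force'])
```

```text
bbox x 219 420 y 52 250
-10 [211.  30.] [423. 237.]
0 [219.  34.] [416. 232.]
10 [227.  44.] [409. 229.]
20 [233.  59.] [403. 227.]
30 [238.  77.] [398. 227.]
40 [242.  97.] [393. 228.]
50 [246. 118.] [390. 236.]
60 [249. 139.] [387. 252.]
70 [251. 160.] [385. 268.]
80 [253. 182.] [383. 284.]
90 [254. 204.] [382. 300.]
100 [255. 227.] [381. 316.]
110 [255. 250.] [381. 333.]
120 [255. 268.] [381. 349.]
t 6.77 pos [ 626.4 -211.6   14.1] yaw 146.5 grip 0.12374150583159396 29.99992098659277
-> shift [ 313.3  322.2 -235.9] turn 27.5
[ 0.65366435 -0.86746675  0.51940949]
```

>>> {"fn": "step_arm", "kwargs": {"plan": [[[0,0,-8,0,-1],[0,0,-25,0,-1],[0,0,-55,0,-1],[0,0,-90,0,-1],[0,0,-125,0,-1],[0,0,-160,0,-1],[0,0,-195,0,-1],[0,0,-216,0,-1]]]}}

```text
t: 7.43
eef_pos: [626.7, -211.7, 234.6]
tcp_rot: [3.141, 0.004, 2.557]
ft_force: [-0.2, -0.0, -1.5]
opening: 0.125
grip_force: 30.0
```

Run:
```python
from h import *
go(563,195,232,119)
im=cv2.imread('pics/w4.png')
print(env.state()['ft_force'])
```

```text
t 7.43 pos [ 626.7 -211.7  234.6] yaw 146.5 grip 0.12460092780997302 30.00007040798664
-> shift [277.6 304.    2.6] turn 27.5
[-0.24052548 -0.00880255 -1.50281264]
```

>>> {"fn": "step_arm", "kwargs": {"plan": [[[6,6,0,0,-1],[18,20,0,0,-1],[36,40,0,2,-1],[55,60,0,5,-1],[74,81,0,8,-1],[93,102,0,11,-1],[112,123,0,14,-1],[131,144,0,17,-1]]]}}

```text
t: 8.1
eef_pos: [594.8, -16.6, 228.3]
tcp_rot: [-3.14, -0.003, 2.258]
ft_force: [0.5, 0.2, -1.1]
opening: 0.126
grip_force: 30.0
```

```bash
python3 -c "
from h import *
go(563,195,232,119)"
```

```text
t 8.1 pos [594.8 -16.6 228.3] yaw 129.4 grip 0.12557572024818123 29.998378939926624
-> shift [183.8 109.6  -3.7] turn 10.4
```

>>> {"fn": "step_arm", "kwargs": {"plan": [[[22,13,0,2,-1],[45,26,0,4,-1],[68,40,-1,6,-1],[92,54,-2,8,-1],[116,69,-2,10,-1],[140,84,-3,10.4,-1],[162,97,-3,10.4,-1],[176,105,-3,10.4,-1]]]}}

```text
t: 8.77
eef_pos: [563.3, 186.5, 231.3]
tcp_rot: [-3.139, -0.001, 2.08]
ft_force: [-0.4, -0.7, -1.2]
opening: 0.125
grip_force: 30.0
```

>>> {"fn": "step_arm", "kwargs": {"plan": [[[5,3,0,0,-1],[5,3,0,0,-1],[5,3,0,0,-1]]]}}

```text
t: 9.02
eef_pos: [565.2, 189.2, 232.2]
tcp_rot: [-3.14, -0.0, 2.079]
ft_force: [-0.6, -0.4, -1.9]
opening: 0.124
grip_force: 30.0
```

Run:
```python
from h import *
import h
h.pts.__defaults__=((-62,33),)
im=snap('wrist','w5.png');tilt(im);go(563,195,232,119)
print('potrim px',proj('wrist',(543.5,230,136)))
```

```text
bbox x 219 420 y 52 250
-10 [206.  37.] [430. 253.]
0 [215.  36.] [422. 245.]
10 [222.  42.] [415. 238.]
20 [229.  55.] [408. 232.]
30 [234.  71.] [403. 228.]
40 [239.  90.] [398. 226.]
50 [244. 109.] [394. 233.]
60 [247. 130.] [390. 246.]
70 [250. 151.] [388. 260.]
80 [252. 172.] [386. 275.]
90 [254. 194.] [384. 289.]
100 [255. 216.] [383. 304.]
110 [256. 239.] [382. 319.]
120 [256. 252.] [382. 333.]
t 9.07 pos [565.5 188.7 232.4] yaw 119.1 grip 0.12638472867303713 30.000010170042515
-> shift [6.8 0.9 0.4] turn 0.1
potrim px [320.14886725 147.18841383]
```

View pics/w5.png

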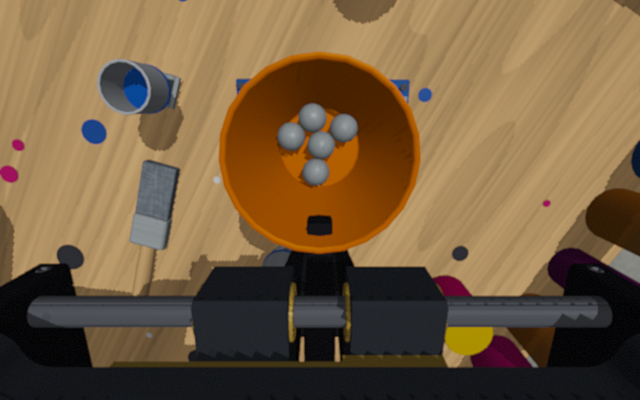

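The cup is level over the pot with five balls in it (rim centre about (320,150)). I'll loosen it step by step.

>>> {"fn": "step_arm", "kwargs": {"plan": [[[4,1,0,0,-0.76],[7,1,0,0,-0.756],[7,1,0,0,-0.754],[7,1,0,0,-0.753],[7,1,0,0,-0.752],[7,1,0,0,-0.752]]]}}

```text
t: 9.57
eef_pos: [563.4, 195.6, 233.0]
tcp_rot: [3.141, 0.0, 2.078]
ft_force: [-0.3, 0.7, -2.2]
opening: 0.127
grip_force: 13.9
```

```bash
cat >> h.py <<'E'
pts.__defaults__=((-58,33),)
def bb(f):
    im=snap('wrist',f); h=cv2.cvtColor(im,cv2.COLOR_BGR2HSV); m=cv2.inRange(h,(5,180,60),(18,255,255))
    m[:, :150]=0;m[:,500:]=0;m[290:]=0
    n,l,st,_=cv2.connectedComponentsWithStats(cv2.morphologyEx(m,cv2.MORPH_CLOSE,np.ones((5,5))))
    k=1+np.argmax(st[1:,4]);b=st[k];print('x',b[0],b[0]+b[2],'y',b[1],b[1]+b[3],'n',b[4])
    s=env.state();print(s['t'],s['grip_force'],s['opening'],s['ft_force'].round(1),s['eef_pos'].round(1))
E
python3 -c "
from h import *
bb('a1.png')"
```

```text
x 219 420 y 52 254 n 28052
9.6167 13.947998397052288 0.1273063257726038 [-0.1 -0.1 -1.6] [563.4 195.7 233. ]
```

>>> {"fn": "step_arm", "kwargs": {"plan": [[[0,0,0,0,-0.751],[0,0,0,0,-0.751],[0,0,0,0,-0.751]]]}}

```text
t: 9.87
eef_pos: [563.3, 195.8, 233.0]
tcp_rot: [3.142, -0.0, 2.079]
ft_force: [-0.2, 0.5, -1.0]
opening: 0.127
grip_force: 10.8
```

```bash
python3 -c "
from h import *
bb('a2.png')"
```

```text
x 219 420 y 52 254 n 28069
9.9167 10.76951164752245 0.1245516850724638 [-0.1 -0.4 -1.5] [563.3 195.8 233. ]
```

>>> {"fn": "step_arm", "kwargs": {"plan": [[[0,0,0,0,-0.75],[0,0,0,0,-0.75],[0,0,0,0,-0.75]]]}}

```text
t: 10.17
eef_pos: [563.3, 195.8, 233.0]
tcp_rot: [3.142, -0.0, 2.079]
ft_force: [-0.4, 0.3, -2.1]
opening: 0.125
grip_force: 7.6
```

```bash
python3 -c "
from h import *
bb('a3.png')"
```

```text
x 219 420 y 52 254 n 28073
10.2167 7.590332329273224 0.12215808992810115 [-0.3  0.1 -1.7] [563.3 195.8 233. ]
```

>>> {"fn": "step_arm", "kwargs": {"plan": [[[0,0,0,0,-0.7495],[0,0,0,0,-0.7495],[0,0,0,0,-0.7495]]]}}

```text
t: 10.47
eef_pos: [563.3, 195.8, 233.0]
tcp_rot: [3.142, -0.0, 2.079]
ft_force: [-0.1, -0.4, -1.9]
opening: 0.129
grip_force: 6.0
```

```bash
python3 -c "
from h import *
bb('a4.png')"
```

```text
x 219 420 y 52 254 n 28074
10.5167 5.9992437064647675 0.12220376823810584 [-0.3  0.3 -2.5] [563.3 195.8 233. ]
```

>>> {"fn": "step_arm", "kwargs": {"plan": [[[0,0,0,0,-0.7492],[0,0,0,0,-0.7492]]]}}

```text
t: 10.68
eef_pos: [563.3, 195.8, 233.0]
tcp_rot: [3.142, -0.0, 2.079]
ft_force: [0.5, -0.2, -1.8]
opening: 0.124
grip_force: 5.0
```

```bash
python3 -c "
from h import *
bb('a5.png')"
```

```text
x 219 420 y 52 254 n 28072
10.7333 5.04696624353528 0.12715107092403855 [ 0.7 -0.1 -1.7] [563.3 195.8 233. ]
```

>>> {"fn": "step_arm", "kwargs": {"plan": [[[0,0,0,0,-0.7489],[0,0,0,0,-0.7489]]]}}

```text
t: 10.9
eef_pos: [563.3, 195.8, 233.0]
tcp_rot: [3.142, -0.0, 2.079]
ft_force: [0.2, 0.6, -1.6]
opening: 0.126
grip_force: 4.1
```

```bash
python3 -c "
from h import *
bb('a6.png')"
```

```text
x 224 416 y 59 254 n 25622
10.95 4.095954552758485 0.1258664006010183 [-0.2 -0.6 -1.3] [563.3 195.8 233. ]
```

>>> {"fn": "step_arm", "kwargs": {"plan": [[[0,0,0,0,-0.7486],[0,0,0,0,-0.7486]]]}}

```text
t: 11.12
eef_pos: [563.3, 195.8, 233.0]
tcp_rot: [-3.142, -0.0, 2.079]
ft_force: [0.4, 0.5, -2.2]
opening: 0.128
grip_force: 4.4
```

```bash
python3 -c "
from h import *
bb('a7.png')"
```

```text
x 235 404 y 87 252 n 19064
11.1667 4.40749441357319 0.13121286068095314 [-0.5 -0.9 -2. ] [563.3 195.8 233. ]
```

>>> {"fn": "step_arm", "kwargs": {"plan": [[[0,0,2,0,-0.7486]]]}}

```text
t: 11.25
eef_pos: [563.5, 195.9, 231.3]
tcp_rot: [3.141, 0.0, 2.079]
ft_force: [0.3, -0.3, -1.4]
opening: 0.126
grip_force: 4.4
```

```bash
python3 -c "
from h import *
bb('a8.png')
for d in range(30,110,10):
        q=np.array([proj('wrist',v) for v in pts(np.radians(d))]);print(d,q.min(0).round(),q.max(0).round())"
```

```text
x 235 404 y 87 252 n 19065
11.3 4.406434601886566 0.12642176765852578 [ 0.1 -0.2 -2.4] [563.3 195.8 230.6]
30 [234.  78.] [403. 237.]
40 [239.  95.] [399. 234.]
50 [243. 114.] [395. 239.]
60 [246. 133.] [391. 252.]
70 [249. 154.] [389. 265.]
80 [251. 174.] [387. 279.]
90 [252. 196.] [385. 293.]
100 [254. 217.] [384. 307.]
```

>>> {"fn": "step_arm", "kwargs": {"plan": [[[0,0,0,0,-0.7483],[0,0,0,0,-0.7483]]]}}

```text
t: 11.47
eef_pos: [563.3, 195.9, 230.9]
tcp_rot: [-3.142, -0.0, 2.079]
ft_force: [-0.9, 0.1, -1.8]
opening: 0.127
grip_force: 3.4
```

```bash
python3 -c "
from h import *
bb('a9.png')"
```

```text
x 235 404 y 87 252 n 19064
11.5167 3.3602466538223794 0.12842327246268054 [-1.7  0.4 -1. ] [563.3 195.8 231. ]
```

>>> {"fn": "step_arm", "kwargs": {"plan": [[[0,0,0,0,-0.748],[0,0,0,0,-0.748]]]}}

```text
t: 11.68
eef_pos: [563.3, 195.8, 231.0]
tcp_rot: [3.142, -0.0, 2.079]
ft_force: [-1.1, -0.1, -1.9]
opening: 0.121
grip_force: 2.1
```

```bash
python3 -c "
from h import *
bb('a10.png')"
```

```text
x 235 404 y 87 252 n 19075
11.7333 2.058868312742561 0.12481032243340252 [ 0.7 -0.2 -1.5] [563.3 195.8 231. ]
```

>>> {"fn": "step_arm", "kwargs": {"plan": [[[0,0,0,0,-0.7478],[0,0,0,0,-0.7478]]]}}

```text
t: 11.9
eef_pos: [563.4, 195.9, 231.1]
tcp_rot: [3.141, -0.0, 2.079]
ft_force: [1.9, 1.3, -5.8]
opening: 0.123
grip_force: 5.4
```

```bash
python3 -c "
from h import *
bb('a11.png')"
```

```text
x 257 383 y 114 217 n 8126
11.95 1.1016228049993515 0.12433193477918532 [-0.4  0.6 -0.3] [563.3 195.8 231.1]
```

>>> {"fn": "step_arm", "kwargs": {"plan": [[[0,0,0,0,-0.78],[0,0,0,0,-0.78]]]}}

```text
t: 12.12
eef_pos: [563.3, 195.9, 231.0]
tcp_rot: [3.142, -0.0, 2.079]
ft_force: [-0.5, -0.3, -1.5]
opening: 0.127
grip_force: 30.0
```

Run:
```python
from h import *
bb('a12.png');b=snap('scene','s12.png');a=cv2.imread('pics/a12.png')
p=proj('scene',(543,230,150)).astype(int)
cv2.imwrite('pics/c4.png',np.hstack([a[50:300,170:470],cv2.resize(b[p[1]-62:p[1]+63,p[0]-70:p[0]+80],(300,250),interpolation=2)]))
```

```text
x 258 381 y 121 221 n 7445
12.1667 29.998407661914825 0.12400631339717035 [ 0.1  0.1 -0.8] [563.3 195.9 231. ]
```

View pics/c4.png

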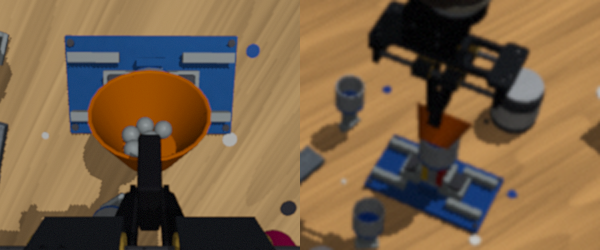

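The wrist view shows the cup tipped lip-down and slid lower in the fingers, with the balls still inside. In the scene view the cup hangs over the pot mouth. I'll fit its pose to the silhouette.

```bash
cat > fit.py <<'E'
from h import *
from scipy.optimize import minimize
def hull(f):
    im=cv2.imread(f) if isinstance(f,str) else f
    h=cv2.cvtColor(im,cv2.COLOR_BGR2HSV); m=cv2.inRange(h,(5,180,40),(18,255,255))
    m[:, :150]=0;m[:,500:]=0;m[255:]=0
    n,l,st,_=cv2.connectedComponentsWithStats(cv2.morphologyEx(m,cv2.MORPH_OPEN,np.ones((3,3))))
    big=[k for k in range(1,n) if st[k,4]>300]
    c=cv2.convexHull(np.argwhere(np.isin(l,big))[:,::-1].astype(np.int32)); o=np.zeros(im.shape[:2],np.uint8); cv2.fillConvexPoly(o,c,1); return o
def fit(f,th0,lock=False):
    o=hull(f)
    def cost(v):
        q=np.array([proj('wrist',p) for p in pts(np.radians(v[0]),(v[1],v[2]))])
        c=cv2.convexHull(np.round(q*8).astype(np.int32).reshape(-1,1,2)); m=np.zeros_like(o)
        cv2.fillConvexPoly(m,c,1,shift=3)
        m[255:]=0
        return 1-(m&o).sum()/(m|o).sum()+1e-5*((v[1]+60)**2)
    r=min((minimize(cost,[t,-58,z],method='Nelder-Mead',options=dict(initial_simplex=[[t,-58,z],[t+12,-58,z],[t,-50,z],[t,-58,z+12]],maxiter=120)) for t in th0 for z in(35,60)),key=lambda r:r.fun)
    print('tilt,pvx,pvz',r.x.round(1),'cost',round(r.fun,3))
    th=np.radians(r.x[0]);c,n=np.cos(th),np.sin(th);x,z=42-r.x[1],45-r.x[2]
    print('lip rel pivot',round(c*x+n*z,1),round(c*z-n*x,1),'foot corner',[round(a,1) for a in(c*(22-r.x[1])-n*r.x[2],-c*r.x[2]-n*(22-r.x[1]))])
E
python3 - <<'E'
from fit import *
fit('pics/w5.png',[0]);fit('pics/a10.png',[30]);fit('pics/a12.png',[20,50,80])
E
```

```text
Traceback (most recent call last):
  File "fit.py", line 18, in fit
    r=min((minimize(cost,[t,-58,z],method='Nelder-Mead',options=dict(initial_simplex=[[t,-58,z],[t+12,-58,z],[t,-50,z],[t,-58,z+12]],maxiter=120)) for t in th0 for z in(35,60)),key=lambda r:r.fun)
  File "fit.py", line 18, in <genexpr>
    r=min((minimize(cost,[t,-58,z],method='Nelder-Mead',options=dict(initial_simplex=[[t,-58,z],[t+12,-58,z],[t,-50,z],[t,-58,z+12]],maxiter=120)) for t in th0 for z in(35,60)),key=lambda r:r.fun)
           ~~~~~~~~^^^^^^^^^^^^^^^^^^^^^^^^^^^^^^^^^^^^^^^^^^^^^^^^^^^^^^^^^^^^^^^^^^^^^^^^^^^^^^^^^^^^^^^^^^^^^^^^^^^^^^^^^^^^^^^^^^^^^^^^^^^^^^^
  File "fit.py", line 13, in cost
    q=np.array([proj('wrist',p) for p in pts(np.radians(v[0]),(v[1],v[2]))])
                ~~~~^^^^^^^^^^^
  File "h.py", line 12, in proj
    c=env.get_calibration(n);K=np.array(c['K']);E=np.array(c['extrinsics'])
ValueError: time passes only in moves, steps and waits
```

```bash
sed -i 's/^def proj(n,p):/_c={}\ndef cal(n):\n    if n not in _c:_c[n]=env.get_calibration(n)\n    return _c[n]\n_s=[]\ndef st0():\n    if not _s:_s.append(env.state())\n    return _s[0]\ndef proj(n,p):/; s/^    s=env.state();p=np.array/    s=st0();p=np.array/' h.py
sed -i '/^def proj/,/return/s/env.get_calibration(n)/cal(n)/' h.py
python3 - <<'E'
from fit import *
fit('pics/w5.png',[0]);fit('pics/a10.png',[30]);fit('pics/a12.png',[20,50,80])
E
```

```text
tilt,pvx,pvz [  3.6 -56.7  32.9] cost 0.009
lip rel pivot 99.3 5.8 foot corner [np.float64(76.5), np.float64(-37.9)]
tilt,pvx,pvz [ 24.4 -52.4  40.7] cost 0.008
lip rel pivot 87.7 -35.0 foot corner [np.float64(50.9), np.float64(-67.8)]
tilt,pvx,pvz [ 51.9 -90.9  64.1] cost 0.024
lip rel pivot 67.0 -116.4 foot corner [np.float64(19.3), np.float64(-128.4)]
```

The cup slid to its fin corner at about 52° tilt. I'll lift it clear and fit again.

>>> {"fn": "step_arm", "kwargs": {"plan": [[[0,0,-4,0,-0.8],[0,0,-10,0,-0.8],[0,0,-18,0,-0.8],[0,0,-26,0,-0.8],[0,0,-34,0,-0.8],[0,0,-40,0,-0.8],[0,0,-40,0,-0.8]]]}}

```text
t: 12.8
eef_pos: [563.8, 195.9, 272.8]
tcp_rot: [3.139, 0.001, 2.079]
ft_force: [0.3, -0.1, -1.1]
opening: 0.122
grip_force: 30.0
```

Run:
```python
from fit import *
bb('b1.png');fit('pics/b1.png',[20,50,80])
im=cv2.imread('pics/b1.png');cv2.imwrite('pics/b1c.png',cv2.resize(im[90:290,200:440],None,fx=2.5,fy=2.5))
```

```text
x 258 381 y 121 221 n 7469
12.85 29.99833434820175 0.12166190573091216 [ 0.2  0.3 -2.9] [563.5 195.9 271.9]
tilt,pvx,pvz [ 51.7 -91.1  64.7] cost 0.021
lip rel pivot 67.0 -116.7 foot corner [np.float64(19.2), np.float64(-128.9)]
```

View pics/b1c.png

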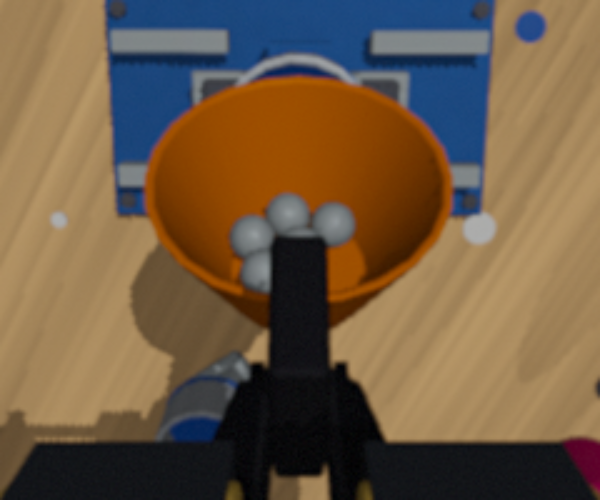

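All five balls are still in, with the fin gripped by the fingertips at its outer edge. I'll tip the cup further by backing off, lowering, and gently pressing its lip against the pot's near side.

>>> {"fn": "step_arm", "kwargs": {"plan": [[[-12,0,0,0,-0.8],[-30,0,0,0,-0.8],[-50,0,0,0,-0.8],[-66,0,0,0,-0.8],[-72,0,6,0,-0.8],[-72,0,20,0,-0.8],[-72,0,36,0,-0.8],[-72,0,48,0,-0.8]]]}}

```text
t: 13.52
eef_pos: [598.0, 132.5, 221.2]
tcp_rot: [-3.14, -0.001, 2.078]
ft_force: [0.1, 0.2, -1.3]
opening: 0.125
grip_force: 30.0
```

>>> {"fn": "step_arm", "kwargs": {"plan": [[[0,0,4,0,-0.8],[0,0,4,0,-0.8],[5,0,4,0,-0.8],[10,0,4,0,-0.8],[14,0,4,0,-0.8],[18,0,4,0,-0.8],[18,0,4,0,-0.8]]]}}

```text
t: 14.1
eef_pos: [589.3, 149.5, 219.5]
tcp_rot: [3.141, 0.0, 2.079]
ft_force: [0.8, -0.3, -2.4]
opening: 0.121
grip_force: 30.0
```

Run:
```python
from fit import *
bb('b2.png');fit('pics/b2.png',[20,50,80])
```

```text
x 258 381 y 121 222 n 7440
14.15 29.99849170446396 0.12410137385150809 [-0.4  0.3 -1.4] [589.4 149.2 219.4]
tilt,pvx,pvz [ 52.4 -90.7  62.7] cost 0.023
lip rel pivot 67.0 -115.9 foot corner [np.float64(19.2), np.float64(-127.6)]
```

>>> {"fn": "step_arm", "kwargs": {"plan": [[[4,0,0,0,-0.755],[8,0,0,0,-0.755],[12,0,0,0,-0.755],[12,0,0,0,-0.755]]]}}

```text
t: 14.48
eef_pos: [583.5, 159.7, 219.1]
tcp_rot: [3.141, 0.0, 2.079]
ft_force: [-0.3, -1.2, -1.2]
opening: 0.127
grip_force: 17.1
```

Run:
```python
from fit import *
bb('b3.png');fit('pics/b3.png',[50,70])
```

```text
x 258 381 y 121 222 n 7414
14.5333 17.094423472881317 0.12423341215308652 [ 0.2 -0.5 -2. ] [583.6 159.4 219. ]
tilt,pvx,pvz [ 51.8 -90.7  64.6] cost 0.023
lip rel pivot 66.8 -116.4 foot corner [np.float64(19.0), np.float64(-128.5)]
```

>>> {"fn": "step_arm", "kwargs": {"plan": [[[4,0,0,0,-0.755],[8,0,0,0,-0.755],[12,0,0,0,-0.755],[12,0,0,0,-0.755]]]}}

```text
t: 14.87
eef_pos: [577.5, 170.3, 219.0]
tcp_rot: [3.142, -0.0, 2.079]
ft_force: [-0.0, -1.7, -1.7]
opening: 0.128
grip_force: 17.3
```

Run:
```python
from fit import *
bb('b4.png');fit('pics/b4.png',[50,70])
```

```text
x 260 379 y 138 235 n 6810
14.9167 17.338412404060364 0.12672350629750403 [ 0.7 -1.1 -2. ] [577.6 170.  219. ]
tilt,pvx,pvz [ 59.  -91.5  62.8] cost 0.021
lip rel pivot 53.5 -123.6 foot corner [np.float64(4.6), np.float64(-129.6)]
```

>>> {"fn": "step_arm", "kwargs": {"plan": [[[4,0,0,0,-0.755],[8,0,0,0,-0.755],[12,0,0,0,-0.755],[15,0,0,0,-0.755],[15,0,0,0,-0.755]]]}}

```text
t: 15.33
eef_pos: [570.2, 183.4, 219.0]
tcp_rot: [-3.142, -0.0, 2.079]
ft_force: [1.3, -0.7, -1.9]
opening: 0.126
grip_force: 17.5
```

Run:
```python
from fit import *
bb('b5.png');fit('pics/b5.png',[60,80])
```

```text
x 262 378 y 158 243 n 5921
15.3833 17.50112235546112 0.12205779339372239 [ 0.3 -0.9 -2.3] [570.4 183.1 218.9]
tilt,pvx,pvz [ 66.3 -92.   62.6] cost 0.065
lip rel pivot 37.6 -129.8 foot corner [np.float64(-11.6), np.float64(-129.6)]
```

>>> {"fn": "step_arm", "kwargs": {"plan": [[[3,0,0,0,-0.755],[6,0,0,0,-0.755],[8,0,0,0,-0.755],[8,0,0,0,-0.755]]]}}

```text
t: 15.72
eef_pos: [566.5, 190.1, 219.0]
tcp_rot: [3.141, -0.0, 2.079]
ft_force: [0.8, -0.5, -0.2]
opening: 0.122
grip_force: 17.5
```

Run:
```python
from fit import *
bb('b6.png');fit('pics/b6.png',[60,80])
```

```text
x 262 377 y 167 247 n 5381
15.7667 17.55028635263443 0.1247874012663972 [ 1.1 -1.5 -0.9] [566.6 189.9 219. ]
tilt,pvx,pvz [ 70.9 -91.8  60.1] cost 0.083
lip rel pivot 29.6 -131.4 foot corner [np.float64(-19.5), np.float64(-127.2)]
```

>>> {"fn": "step_arm", "kwargs": {"plan": [[[-3,0,0,0,-0.8],[-6,0,0,0,-0.8],[-8,0,-3,0,-0.8],[-8,0,-10,0,-0.8],[-8,0,-20,0,-0.8],[-8,0,-30,0,-0.8],[-8,0,-38,0,-0.8],[-8,0,-42,0,-0.8]]]}}

```text
t: 16.43
eef_pos: [571.0, 182.9, 263.0]
tcp_rot: [3.139, 0.0, 2.079]
ft_force: [0.0, 0.2, -1.8]
opening: 0.126
grip_force: 30.0
```

>>> {"fn": "step_arm", "kwargs": {"plan": [[[1,0,0,0,-0.8],[3,0,0,0,-0.8],[6,0,0,0,-0.8],[9,0,0,0,-0.8],[12,0,0,0,-0.8],[15,0,0,0,-0.8],[18,0,0,0,-0.8],[21,0,0,0,-0.8]]]}}

```text
t: 17.1
eef_pos: [560.2, 201.4, 260.9]
tcp_rot: [-3.142, -0.0, 2.079]
ft_force: [-0.2, -0.2, -2.2]
opening: 0.124
grip_force: 30.0
```

>>> {"fn": "step_arm", "kwargs": {"plan": [[[3,0,0,0,-0.8],[6,0,0,0,-0.8],[8,0,0,0,-0.8],[9,0,0,0,-0.8],[9,0,0,0,-0.8]]]}}

```text
t: 17.52
eef_pos: [555.9, 209.1, 261.0]
tcp_rot: [3.141, -0.0, 2.079]
ft_force: [-0.1, -0.8, -0.9]
opening: 0.121
grip_force: 30.0
```

Run:
```python
from fit import *
bb('b7.png');fit('pics/b7.png',[60,80]);snap('scene','s7.png');snap('top','t7.png')
s=cv2.imread('pics/s7.png');p=proj('scene',(543,230,150)).astype(int);t=cv2.imread('pics/t7.png');q=proj('top',(543,230,150)).astype(int);w=cv2.imread('pics/b7.png')
cv2.imwrite('pics/c7.png',np.hstack([cv2.resize(s[p[1]-50:p[1]+50,p[0]-50:p[0]+50],(395,395),interpolation=2),cv2.resize(w[140:300,240:400],(395,395),interpolation=2)]))
```

```text
x 262 377 y 166 246 n 5626
17.5667 29.999497532844543 0.12470059809321264 [ 0.7 -0.6 -1.5] [556. 209. 261.]
tilt,pvx,pvz [ 66.4 -91.9  69.9] cost 0.088
lip rel pivot 30.7 -132.7 foot corner [np.float64(-18.6), np.float64(-132.4)]
```

View pics/c7.png

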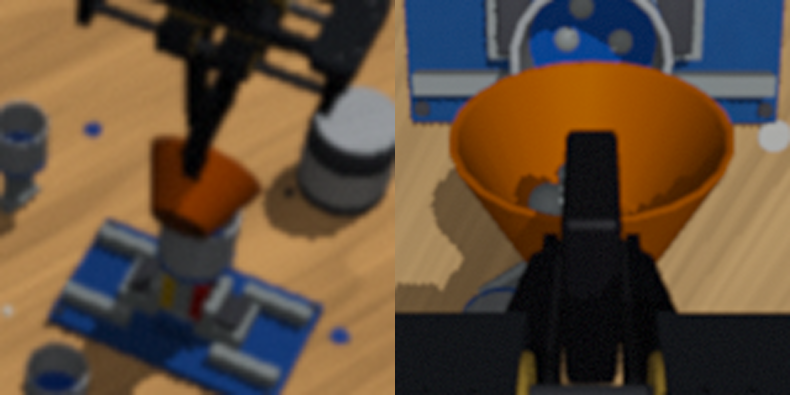

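Three balls are already in the pot mouth (about (567,40), (620,40) and (580,8) in the crop). Two are still by the fin inside the cup. I'll shake gently over the mouth.

>>> {"fn": "step_arm", "kwargs": {"plan": [[[0,0,3,0,-0.8],[0,0,7,0,-0.8],[5,0,7,0,-0.8],[-1,0,7,0,-0.8],[5,0,7,0,-0.8],[-1,0,7,0,-0.8],[5,0,7,0,-0.8],[5,0,7,0,-0.8]]]}}

```text
t: 18.33
eef_pos: [553.3, 213.7, 254.1]
tcp_rot: [3.141, -0.0, 2.078]
ft_force: [0.5, 0.2, -1.6]
opening: 0.124
grip_force: 30.0
```

```bash
cat >> fit.py <<'E'
def grays(f):
    im=cv2.imread(f);h=cv2.cvtColor(im,cv2.COLOR_BGR2HSV)
    m=cv2.inRange(h,(0,0,70),(180,70,255));m[:140]=0;m[250:]=0;m[:,:250]=0;m[:,390:]=0
    n,l,st,ce=cv2.connectedComponentsWithStats(m)
    for k in range(1,n):
        if st[k,4]>25: print('gray',st[k].tolist(),ce[k].round())
E
python3 - <<'E'
from fit import *
grays('pics/b7.png');print()
bb('b8.png');fit('pics/b8.png',[60,80]);grays('pics/b8.png')
E
```

```text
gray [277, 140, 26, 30, 322] [287. 154.]
gray [311, 140, 9, 7, 51] [315. 143.]
gray [337, 140, 53, 40, 613] [364. 164.]
gray [349, 140, 9, 8, 42] [353. 143.]
gray [305, 151, 9, 9, 63] [309. 155.]
gray [327, 152, 9, 9, 60] [331. 156.]
gray [250, 169, 33, 11, 288] [264. 173.]
gray [387, 190, 3, 11, 29] [388. 195.]
gray [296, 215, 12, 12, 98] [302. 221.]

x 262 378 y 165 246 n 5818
18.3833 29.999760389328003 0.12450946441419714 [ 0.2  0.3 -1.2] [553.4 213.6 254.1]
tilt,pvx,pvz [ 68.1 -92.9  66. ] cost 0.086
lip rel pivot 30.8 -133.0 foot corner [np.float64(-18.4), np.float64(-131.2)]
gray [276, 140, 90, 31, 872] [321. 151.]
gray [304, 145, 21, 21, 297] [314. 156.]
gray [349, 144, 7, 12, 31] [352. 148.]
gray [328, 148, 9, 8, 60] [332. 152.]
gray [250, 174, 28, 11, 234] [260. 178.]
gray [362, 174, 28, 12, 218] [378. 179.]
gray [378, 195, 12, 10, 28] [386. 198.]
```

>>> {"fn": "step_arm", "kwargs": {"plan": [[[0,0,0,0,-0.8],[-5,0,0,0,-0.8],[1,0,0,0,-0.8],[-5,0,0,0,-0.8],[1,0,0,0,-0.8],[-5,0,0,0,-0.8],[-5,0,0,0,-0.8]]]}}

```text
t: 18.97
eef_pos: [556.3, 208.5, 254.0]
tcp_rot: [3.141, 0.0, 2.079]
ft_force: [-0.1, 0.4, -0.9]
opening: 0.122
grip_force: 30.0
```

Run:
```python
from fit import *
bb('b9.png');fit('pics/b9.png',[60,80]);grays('pics/b9.png')
```

```text
x 262 377 y 166 246 n 5830
19.0167 29.999541342258453 0.123870476275372 [ 0.5  0.1 -1. ] [556.2 208.6 254. ]
tilt,pvx,pvz [ 69.  -92.3  64.2] cost 0.078
lip rel pivot 30.2 -132.3 foot corner [np.float64(-19.0), np.float64(-129.7)]
gray [276, 140, 26, 30, 349] [286. 153.]
gray [304, 140, 9, 8, 61] [308. 143.]
gray [337, 140, 53, 40, 471] [364. 166.]
gray [349, 140, 9, 11, 49] [353. 143.]
gray [357, 140, 9, 25, 119] [362. 153.]
gray [317, 144, 9, 9, 65] [321. 148.]
gray [332, 146, 9, 9, 65] [336. 150.]
gray [304, 153, 9, 9, 66] [308. 157.]
gray [328, 160, 9, 6, 38] [332. 162.]
gray [250, 169, 33, 12, 307] [264. 174.]
```

Five ball highlights now show in the mouth. I'll lift away and verify.

>>> {"fn": "step_arm", "kwargs": {"plan": [[[0,0,-10,0,-0.8],[0,0,-25,0,-0.8],[-15,0,-30,0,-0.8],[-40,0,-30,0,-0.8],[-65,0,-30,0,-0.8],[-85,0,-30,0,-0.8],[-90,0,-30,0,-0.8],[-90,0,-30,0,-0.8]]]}}

```text
t: 19.68
eef_pos: [600.5, 128.6, 284.1]
tcp_rot: [3.141, 0.0, 2.076]
ft_force: [-0.2, -0.4, -1.3]
opening: 0.12
grip_force: 30.0
```

Run:
```python
from fit import *
bb('d1.png');im=cv2.imread('pics/d1.png');h=cv2.cvtColor(im,cv2.COLOR_BGR2HSV)
r=proj('wrist',(543.5,230,136));f=proj('wrist',(543.5,230,85));print('rim',r,'floor',f)
m=cv2.inRange(h,(0,0,70),(180,90,255))
n,l,st,ce=cv2.connectedComponentsWithStats(m)
for k in range(1,n):
  if 20<st[k,4]<400 and np.linalg.norm(ce[k]-f)<60: print(st[k].tolist(),ce[k].round())
u,v=f.astype(int);g=cv2.cvtColor(im,cv2.COLOR_BGR2GRAY)
S=h[max(v-32,0):v+33:3,u-36:u+37:3,1]
for row in S: print(''.join('#' if x<60 else '+' if x<110 else '.' for x in row))
# balls left in cup
m2=m.copy();o=hull('pics/d1.png');print('gray in cup hull',((m2>0)&(o>0)).sum())
snap('top','td.png')
```

```text
x 262 377 y 165 246 n 5866
19.7333 29.999650418758392 0.12194023315108579 [ 0.1  0.2 -1. ] [600.  129.6 284. ]
rim [318.24951028  60.55028417] floor [318.44186618  66.55403006]
[304, 41, 9, 10, 74] [308.  45.]
[317, 47, 9, 10, 70] [321.  51.]
[332, 48, 9, 10, 73] [336.  53.]
[304, 56, 9, 10, 75] [308.  61.]
[328, 63, 9, 10, 71] [332.  67.]
[325, 114, 31, 1, 31] [340. 114.]
#########........#####.##
#######+..........+######
######+............+#####
#+####..##+.........#####
..###...###..+.......###.
++###...##..###..+#+.###+
####+.......###..###..###
####........+#+..###..###
####....##+...........###
####...+###...........###
####....##......##....###
####+...........###..####
#####...........##...####
#####...............#####
######.............+#####
#######...........#######
#########........########
.......+####+#####+......
.........+######+........
####...................##
####..................+##
####..................###
gray in cup hull 3
```

All five balls are in the pot. Next I'll take the cup back to its free spot.

```bash
python3 -c "
from h import *
go(615,-225,200,119)"
```

```text
t 19.78 pos [599.6 130.3 284.1] yaw 119.1 grip 0.1228235068284689 29.999622702598572
-> shift [-318.  -159.2   84.1] turn 0.1
```

>>> {"fn": "step_arm", "kwargs": {"plan": [[[-20,-10,0,0,-0.8],[-50,-25,0,0,-0.8],[-85,-42,0,0,-0.8],[-120,-60,0,0,-0.8],[-155,-78,0,0,-0.8],[-190,-95,0,0,-0.8],[-225,-113,0,0,-0.8],[-258,-129,0,0,-0.8]]]}}

```text
t: 20.45
eef_pos: [612.3, -158.9, 284.4]
tcp_rot: [3.141, 0.0, 2.08]
ft_force: [0.5, 0.7, -0.9]
opening: 0.12
grip_force: 30.0
```

>>> {"fn": "step_arm", "kwargs": {"plan": [[[-25,-13,10,0,-0.8],[-45,-23,40,0,-0.8],[-58,-29,75,0,-0.8],[-60,-30,110,0,-0.8],[-60,-30,140,0,-0.8],[-60,-30,156,0,-0.8],[-60,-30,160,0,-0.8],[-60,-30,160,0,-0.8]]]}}

```text
t: 21.12
eef_pos: [615.4, -223.9, 123.3]
tcp_rot: [-3.141, -0.002, 2.08]
ft_force: [-0.6, 0.1, -0.4]
opening: 0.129
grip_force: 30.0
```

Run:
```python
from fit import *
bb('e1.png');fit('pics/e1.png',[60,80]);go(615,-225,112,119)
```

```text
x 262 377 y 165 246 n 5862
21.1667 29.999547600746155 0.12389878554994169 [ 1.1 -0.2 -0.5] [ 616.  -224.3  124.7]
tilt,pvx,pvz [ 70.1 -92.3  61.6] cost 0.076
lip rel pivot 30.2 -131.9 foot corner [np.float64(-18.9), np.float64(-128.5)]
t 21.17 pos [ 616.  -224.3  124.7] yaw 119.1 grip 0.12389878554994169 29.999547600746155
-> shift [-0.2 -1.2 12.7] turn 0.1
```

>>> {"fn": "step_arm", "kwargs": {"plan": [[[0,0,4,0,-0.756],[0,0,8,0,-0.753],[0,0,11,0,-0.751],[0,0,13,0,-0.75],[-5,0,14,0,-0.75],[-10,0,14,0,-0.75],[-16,0,14,0,-0.75],[-22,0,14,0,-0.75]]]}}

```text
t: 21.83
eef_pos: [626.6, -244.9, 110.2]
tcp_rot: [3.141, 0.0, 2.078]
ft_force: [0.3, -0.7, -2.3]
opening: 0.126
grip_force: 5.7
```

Run:
```python
from fit import *
bb('e2.png');fit('pics/e2.png',[30,60])
```

```text
x 262 377 y 165 246 n 5889
21.8833 5.675393119454384 0.12548318117971055 [-1.8 -0.8 -1.4] [ 627.  -245.8  110.1]
tilt,pvx,pvz [ 70.  -92.2  61.7] cost 0.082
lip rel pivot 30.3 -131.8 foot corner [np.float64(-18.8), np.float64(-128.4)]
```

>>> {"fn": "step_arm", "kwargs": {"plan": [[[0,0,3,0,-0.75],[0,0,6,0,-0.75],[0,0,6,0,-0.75]]]}}

```text
t: 22.13
eef_pos: [626.5, -244.4, 103.9]
tcp_rot: [3.141, 0.001, 2.079]
ft_force: [-0.0, -0.5, 0.6]
opening: 0.129
grip_force: 5.9
```

>>> {"fn": "step_arm", "kwargs": {"plan": [[[0,0,3,0,-0.75],[0,0,6,0,-0.75],[0,0,6,0,-0.75]]]}}

```text
t: 22.38
eef_pos: [626.8, -244.7, 98.7]
tcp_rot: [3.14, 0.002, 2.079]
ft_force: [0.8, -2.4, 6.2]
opening: 0.124
grip_force: 6.6
```

Run:
```python
from fit import *
bb('e3.png');fit('pics/e3.png',[30,60])
```

```text
x 260 378 y 165 248 n 6503
22.4333 6.497934088110924 0.12680791922018247 [ 0.5 -2.9  6.2] [ 626.8 -244.6   98.8]
tilt,pvx,pvz [ 65.4 -84.2  68.1] cost 0.06
lip rel pivot 31.5 -124.4 foot corner [np.float64(-17.7), np.float64(-124.9)]
```

>>> {"fn": "step_arm", "kwargs": {"plan": [[[-6,0,0,0,-0.7497],[-12,0,0,0,-0.7497],[-18,0,0,0,-0.7497],[-24,0,0,0,-0.7497],[-30,0,1,0,-0.7497],[-30,0,1,0,-0.7497]]]}}

```text
t: 22.93
eef_pos: [641.4, -271.6, 96.8]
tcp_rot: [3.141, 0.001, 2.078]
ft_force: [1.0, -0.5, 3.4]
opening: 0.129
grip_force: 6.0
```

Run:
```python
from fit import *
bb('e4.png');fit('pics/e4.png',[30,60])
```

```text
x 257 382 y 131 233 n 9006
22.9833 5.940793007612228 0.1274036922879755 [ 0.3 -0.   3.4] [ 641.2 -271.1   96.8]
tilt,pvx,pvz [ 51.1 -81.4  67.2] cost 0.018
lip rel pivot 60.1 -110.0 foot corner [np.float64(12.5), np.float64(-122.7)]
```

>>> {"fn": "step_arm", "kwargs": {"plan": [[[-8,0,1,0,-0.7497],[-16,0,3,0,-0.7497],[-24,0,5,0,-0.7497],[-31,0,8,0,-0.7497],[-38,0,11,0,-0.7497],[-44,0,14,0,-0.7497],[-50,0,17,0,-0.7497],[-50,0,17,0,-0.7497]]]}}

```text
t: 23.65
eef_pos: [665.1, -315.0, 78.8]
tcp_rot: [-3.141, -0.001, 2.078]
ft_force: [0.1, -1.3, -1.2]
opening: 0.124
grip_force: 5.5
```

Run:
```python
from fit import *
bb('e5.png');fit('pics/e5.png',[20,40])
```

```text
x 248 391 y 69 208 n 15303
23.7 5.835219025611877 0.12483025246656956 [-0.5  0.5 -0.8] [ 664.9 -314.4   79.1]
tilt,pvx,pvz [ 24.4 -77.7  67.4] cost 0.009
lip rel pivot 99.8 -69.9 foot corner [np.float64(63.0), np.float64(-102.6)]
```

>>> {"fn": "step_arm", "kwargs": {"plan": [[[-6,0,4,0,-0.7497],[-12,0,9,0,-0.7497],[-18,0,14,0,-0.7497],[-24,0,20,0,-0.7497],[-30,0,26,0,-0.7497],[-35,0,32,0,-0.7497],[-36,0,35,0,-0.7497],[-36,0,35,0,-0.7497]]]}}

```text
t: 24.37
eef_pos: [682.5, -345.9, 43.9]
tcp_rot: [-3.141, -0.0, 2.078]
ft_force: [1.0, -1.0, -1.1]
opening: 0.123
grip_force: 5.9
```

Run:
```python
from fit import *
bb('e6.png');fit('pics/e6.png',[0,20])
```

```text
x 233 406 y 13 195 n 24216
24.4167 5.861062780022621 0.12297628707899337 [-0.1  0.5 -0.8] [ 682.4 -345.5   44.3]
tilt,pvx,pvz [ -3.6 -74.7  70.1] cost 0.01
lip rel pivot 118.0 -17.8 foot corner [np.float64(100.9), np.float64(-64.0)]
```

>>> {"fn": "step_arm", "kwargs": {"plan": [[[0,0,1,0,-0.748],[0,0,2,0,-0.748],[0,0,2,0,-0.745],[0,0,2,0,-0.74],[0,0,2,0,-0.7],[0,0,2,0,-0.55],[0,0,2,0,-0.4],[0,0,2,0,-0.3]]]}}

```text
t: 25.08
eef_pos: [682.6, -345.4, 43.0]
tcp_rot: [3.141, -0.0, 2.079]
ft_force: [-0.4, 0.2, 0.1]
opening: 0.303
grip_force: 0.0
```

>>> {"fn": "step_arm", "kwargs": {"plan": [[[0,0,0,0,-0.3],[0,0,-20,0,-0.3],[0,0,-55,0,-0.3],[0,0,-95,0,-0.3],[0,0,-135,0,0.5],[0,0,-170,0,1],[0,0,-200,0,1],[0,0,-200,0,1]]]}}

```text
t: 25.75
eef_pos: [684.1, -346.3, 250.9]
tcp_rot: [3.136, 0.009, 2.079]
ft_force: [-0.3, -0.1, 1.1]
opening: 0.575
grip_force: 0.0
```

Run:
```python
from fit import *
im=snap('top','f1.png');s=snap('scene','f2.png')
for n,a in(('top',im),('scene',s)):
    h=cv2.cvtColor(a,cv2.COLOR_BGR2HSV);m=cv2.inRange(h,(4,170,60),(18,255,255))
    k,l,st,ce=cv2.connectedComponentsWithStats(m)
    for j in range(1,k):
        if st[j,4]>60:
            b=st[j];c=(b[0]+b[2]/2-.5,b[1]+b[3]/2-.5);print(n,b.tolist(),at(n,*c,45).round(1))
    r=proj(n,(690,-360,0));
c=cv2.connectedComponentsWithStats
go(543,230,200,29)
```

```text
top [314, 94, 19, 26, 210] [901.4  -4.5  45. ]
top [210, 96, 24, 24, 199] [896.9 319.8  45. ]
top [361, 96, 24, 25, 269] [ 896.8 -163.3   45. ]
top [435, 97, 12, 22, 118] [ 899.2 -382.3   45. ]
top [263, 102, 21, 18, 161] [887.2 155.3  45. ]
top [400, 173, 26, 25, 489] [ 643.4 -280.8   45. ]
scene [288, 0, 21, 29, 200] [-183.1  413.8   45. ]
scene [17, 104, 37, 23, 82] [-225.  -576.6   45. ]
scene [68, 109, 32, 29, 61] [-102.3 -454.1   45. ]
scene [26, 124, 41, 25, 98] [-115.6 -570.5   45. ]
scene [423, 260, 25, 28, 71] [912.7 152.1  45. ]
scene [225, 264, 31, 32, 679] [ 646.7 -279.3   45. ]
scene [375, 282, 27, 30, 139] [893.6  12.4  45. ]
scene [319, 333, 30, 26, 261] [ 916.2 -170.    45. ]
scene [246, 385, 15, 15, 76] [ 899.5 -379.8   45. ]
t 25.85 pos [ 682.7 -345.6  244.1] yaw 119.1 grip 0.65679098635608 0.0
-> shift [570.9 157.8  44.1] turn 90.1
```

Run:
```python
from fit import *
im=snap('wrist','f3.png');o=hull(im)
def cost(v):
    q=np.array([proj('wrist',p) for p in pts(np.radians(v[0]),(v[1],v[2]))])
    c=cv2.convexHull(np.round(q*8).astype(np.int32).reshape(-1,1,2)); m=np.zeros_like(o)
    cv2.fillConvexPoly(m,c,1,shift=3);m[255:]=0
    return 1-(m&o).sum()/(m|o).sum()
for t in(0,30):
  r=minimize(cost,[t,-76,263],method='Nelder-Mead',options=dict(initial_simplex=[[t,-76,263],[t+10,-76,263],[t,-66,263],[t,-76,250]]));print(r.x,r.fun)
s=env.state();print(s['eef_pos'],s['tcp_rot'])
```

```text
[ -1.37275594 -71.97663927 272.74603078] 0.021929824561403466
[ 30. -76. 263.] 1.0
[ 682.32170183 -345.31739071  242.3214845 ] [-3.14134785e+00 -6.90321673e-04  2.07860568e+00]
```

The cup stands upright. Now for the pot.

>>> {"fn": "step_arm", "kwargs": {"plan": [[[285,79,0,45,1],[285,79,0,45,1],[285,79,0,45,1],[285,79,0,45,1],[285,79,0,45,1],[285,79,0,45,1],[285,79,0,45,1],[285,79,0,45,1]]]}}

```text
t: 26.57
eef_pos: [610.8, -52.4, 241.6]
tcp_rot: [-3.138, -0.001, 1.294]
ft_force: [0.6, -0.7, 0.1]
opening: 1.004
grip_force: 0.0
```

```bash
python3 -c "
from h import *
go(543.5,230,230,29)"
```

```text
t 26.57 pos [610.8 -52.4 241.6] yaw 74.2 grip 1.0035185087398841 0.0
-> shift [ 253.3 -141.8   11.6] turn 45.2
```

>>> {"fn": "step_arm", "kwargs": {"plan": [[[253,-142,11,45,1],[253,-142,11,45,1],[253,-142,11,45,1],[253,-142,11,45,1],[253,-142,11,45,1],[253,-142,11,45,1],[253,-142,11,45,1],[253,-142,11,45,1]]]}}

```text
t: 27.23
eef_pos: [543.7, 228.2, 230.2]
tcp_rot: [-3.14, 0.003, 0.506]
ft_force: [0.1, 0.4, -0.3]
opening: 1.0
grip_force: 0.0
```

Run:
```python
from h import *
im=snap('wrist','g1.png')
go(543.5,230,87,29)
# plate mask: blue
h=cv2.cvtColor(im,cv2.COLOR_BGR2HSV);m=cv2.inRange(h,(105,140,60),(125,255,255))
k,l,st,ce=cv2.connectedComponentsWithStats(m);print([ (st[j].tolist(),ce[j].round()) for j in range(1,k) if st[j,4]>300])
c,s=np.cos(np.radians(29)),np.sin(np.radians(29))
for x,y,z in((0,0,136),(95,55,10),(-95,55,10),(95,-55,10),(-95,-55,10)): print((x,y,z),proj('wrist',(543.5+c*x-s*y,230+s*x+c*y,z)).round(1))
# pot rim edge: low-saturation ring around rim
u,v=proj('wrist',(543.5,230,136));
g=cv2.cvtColor(im,cv2.COLOR_BGR2GRAY);f=cv2.HoughCircles(cv2.GaussianBlur(g,(5,5),1),cv2.HOUGH_GRADIENT,1,20,param1=100,param2=25,minRadius=50,maxRadius=130);print(None if f is None else f[0][:6])
```

```text
t 27.28 pos [543.9 228.  230.3] yaw 29.3 grip 0.9980248616040953 0.0
-> shift [  0.6  -2.  143.3] turn 0.3
[([266, 85, 98, 159, 6547], array([316., 142.])), ([286, 172, 55, 42, 1361], array([314., 193.])), ([448, 215, 27, 24, 409], array([461., 226.])), ([294, 228, 43, 16, 445], array([316., 238.]))]
(0, 0, 136) [318.2 203.4]
(95, 55, 10) [268.5  85.7]
(-95, 55, 10) [274.1 247. ]
(95, -55, 10) [370.   86.3]
(-95, -55, 10) [362.6 247.6]
[[358.5 234.5  93. ]
 [325.5 231.5  54.9]]
```

Run:
```python
from h import *
im=cv2.imread('pics/g1.png');g=cv2.cvtColor(im,cv2.COLOR_BGR2GRAY);h=cv2.cvtColor(im,cv2.COLOR_BGR2HSV)
for r in (190,196,202):
  print(r,' '.join(f'{c}:{g[r,c]}/{h[r,c,1]}' for c in list(range(264,300,2))+list(range(330,374,2))))
for c in (305,318,330):
  print(c,' '.join(f'{r}:{g[r,c]}/{h[r,c,1]}' for r in range(150,250,2)))
# column of fingertips mid
print([proj('wrist',np.array(env.state()['eef_pos'])+[0,0,z]).round(1) for z in(0,-94)])
```

```text
190 264:133/115 266:134/116 268:121/91 270:70/156 272:62/206 274:65/200 276:63/202 278:91/111 280:136/25 282:127/14 284:75/16 286:46/139 288:34/225 290:33/237 292:30/246 294:32/246 296:32/246 298:31/243 330:57/237 332:57/239 334:55/246 336:57/242 338:56/242 340:65/191 342:115/28 344:145/10 346:105/21 348:38/169 350:33/208 352:34/201 354:33/211 356:33/207 358:33/215 360:39/135 362:81/112 364:88/127 366:88/124 368:87/125 370:87/121 372:85/123
196 264:131/115 266:132/116 268:127/100 270:74/133 272:62/206 274:63/199 276:75/152 278:130/34 280:130/13 282:72/17 284:48/15 286:52/19 288:43/142 290:35/231 292:32/246 294:36/216 296:58/99 298:75/20 330:56/242 332:57/239 334:57/240 336:54/250 338:62/210 340:82/83 342:82/9 344:113/11 346:136/14 348:86/44 350:31/213 352:33/207 354:35/199 356:35/200 358:34/208 360:44/93 362:82/122 364:87/125 366:89/123 368:90/122 370:88/124 372:88/124
202 264:135/116 266:133/118 268:128/112 270:79/95 272:61/205 274:62/203 276:84/124 278:132/27 280:121/12 282:60/16 284:51/10 286:55/22 288:57/13 290:56/47 292:39/185 294:34/228 296:58/89 298:68/15 330:53/255 332:57/237
[... 1165 characters left out ...]
28:59/16 230:59/13 232:82/9 234:80/61 236:60/199 238:59/203 240:61/197 242:58/212 244:74/109 246:132/113 248:139/115
330 150:81/18 152:130/13 154:129/14 156:128/15 158:113/15 160:59/87 162:58/125 164:63/19 166:63/12 168:60/12 170:57/21 172:116/13 174:143/10 176:98/100 178:56/237 180:57/241 182:55/248 184:58/233 186:57/237 188:57/237 190:57/237 192:56/244 194:56/242 196:56/242 198:54/250 200:57/241 202:53/255 204:55/246 206:57/235 208:77/137 210:87/25 212:74/10 214:61/12 216:58/13 218:60/16 220:59/21 222:59/13 224:60/16 226:67/15 228:85/9 230:81/73 232:63/180 234:60/201 236:60/201 238:60/201 240:58/205 242:58/210 244:78/99 246:137/114 248:143/114
[array([320.8, 254.6]), array([320.6, 204.3])]
```

>>> {"fn": "step_arm", "kwargs": {"plan": [[[2,-5,0,0.3,1],[2,-5,30,0.3,1],[2,-5,70,0.3,1],[2,-5,105,0.3,1],[2,-5,130,0.3,1],[2,-5,143,0.3,1],[2,-5,143,0.3,1],[2,-5,143,0.3,1]]]}}

```text
t: 27.95
eef_pos: [545.3, 228.4, 88.4]
tcp_rot: [-3.141, 0.002, 0.502]
ft_force: [0.2, -0.4, 1.7]
opening: 1.0
grip_force: 0.0
```

>>> {"fn": "step_arm", "kwargs": {"plan": [[[0,0,0,0,0.5],[0,0,0,0,0.35],[0,0,0,0,0.27],[0,0,0,0,0.24],[0,0,0,0,0.22],[0,0,0,0,0.2],[0,0,0,0,0.2],[0,0,0,0,0.2]]]}}

```text
t: 28.62
eef_pos: [545.2, 229.7, 89.3]
tcp_rot: [-3.142, -0.001, 0.503]
ft_force: [-0.9, 0.7, 2.8]
opening: 0.621
grip_force: 29.8
```

Gripped at 59 mm opening. Now I'll rock along tool x.

>>> {"fn": "step_arm", "kwargs": {"plan": [[[2.5,0,0,0,0.2],[5,0,0.2,0,0.2],[7.5,0,0.3,0,0.2],[10,0,0.6,0,0.2],[12.5,0,0.9,0,0.2],[15,0,1.3,0,0.2],[17,0,1.6,0,0.2],[18.5,0,1.9,0,0.2]]]}}

```text
t: 29.28
eef_pos: [559.0, 238.9, 87.2]
tcp_rot: [-3.139, 0.005, 0.503]
ft_force: [-14.3, 2.5, 12.5]
opening: 0.618
grip_force: 30.0
```

>>> {"fn": "step_arm", "kwargs": {"plan": [[[0,0,0,0,0.2],[-3,0,-0.5,0,0.2],[-6,0,-1,0,0.2],[-9,0,-1.5,0,0.2],[-12,0,-1.7,0,0.2],[-15,0,-1.8,0,0.2],[-18.5,0,-1.9,0,0.2],[-18.5,0,-1.9,0,0.2]]]}}

```text
t: 29.95
eef_pos: [545.7, 231.0, 89.0]
tcp_rot: [-3.14, -0.003, 0.502]
ft_force: [1.1, 10.6, -2.3]
opening: 0.621
grip_force: 30.0
```

>>> {"fn": "step_arm", "kwargs": {"plan": [[[-2.5,0,0,0,0.2],[-5,0,0.2,0,0.2],[-7.5,0,0.3,0,0.2],[-10,0,0.6,0,0.2],[-12.5,0,0.9,0,0.2],[-15,0,1.3,0,0.2],[-17,0,1.6,0,0.2],[-18.5,0,1.9,0,0.2]]]}}

```text
t: 30.62
eef_pos: [531.1, 222.8, 88.3]
tcp_rot: [-3.141, -0.007, 0.502]
ft_force: [3.6, 14.5, 5.4]
opening: 0.616
grip_force: 30.0
```

>>> {"fn": "step_arm", "kwargs": {"plan": [[[0,0,0,0,0.2],[3,0,-0.5,0,0.2],[6,0,-1,0,0.2],[9,0,-1.5,0,0.2],[12,0,-1.7,0,0.2],[15,0,-1.8,0,0.2],[18.5,0,-1.9,0,0.2],[18.5,0,-1.9,0,0.2]]]}}

```text
t: 31.28
eef_pos: [543.5, 230.1, 88.0]
tcp_rot: [-3.139, 0.004, 0.503]
ft_force: [-7.4, 4.7, -0.2]
opening: 0.615
grip_force: 30.0
```

>>> {"fn": "step_arm", "kwargs": {"plan": [[[4,0,0,0,0.2],[8,0,0.3,0,0.2],[12,0,0.8,0,0.2],[15,0,1.2,0,0.2],[18,0,1.7,0,0.2],[20,0,2,0,0.2],[21,0,2.2,0,0.2],[21,0,2.2,0,0.2]]]}}

```text
t: 31.95
eef_pos: [561.2, 240.2, 86.8]
tcp_rot: [-3.139, 0.005, 0.502]
ft_force: [-13.2, 3.3, 10.2]
opening: 0.62
grip_force: 30.0
```

>>> {"fn": "step_arm", "kwargs": {"plan": [[[-4,0,-0.5,0,0.2],[-9,0,-1.2,0,0.2],[-14,0,-1.8,0,0.2],[-19,0,-2.2,0,0.2],[-24,0,-2.1,0,0.2],[-29,0,-1.8,0,0.2],[-34,0,-1.2,0,0.2],[-38,0,-0.5,0,0.2]]]}}

```text
t: 32.62
eef_pos: [531.2, 223.2, 87.7]
tcp_rot: [-3.14, -0.004, 0.501]
ft_force: [3.3, 15.0, 2.9]
opening: 0.615
grip_force: 30.0
```

>>> {"fn": "step_arm", "kwargs": {"plan": [[[-2,0,0.3,0,0.2],[-4,0,0.5,0,0.2],[-4,0,0.5,0,0.2],[1,0,0,0,0.2],[6,0,-1,0,0.2],[11,0,-1.5,0,0.2],[16,0,-1.7,0,0.2],[17,0,-1.7,0,0.2]]]}}

```text
t: 33.28
eef_pos: [543.6, 230.5, 88.0]
tcp_rot: [-3.139, 0.004, 0.502]
ft_force: [-7.4, 6.0, -1.4]
opening: 0.617
grip_force: 30.0
```

Run:
```python
from h import *
s=env.state();print(s['ft_force'],s['moment']);go(545,230,95,28.8)
```

```text
[-7.43995687  6.00479408 -1.38321877] [ 1.54419186  2.11877309 -0.12721216]
t 33.28 pos [543.6 230.5  88. ] yaw 28.8 grip 0.6170968093421046 30.00458836555481
-> shift [ 1.   1.1 -7. ] turn -0.0
```

>>> {"fn": "step_arm", "kwargs": {"plan": [[[1,-1,0,0,0.2],[1,-2,0,0,0.2],[1,-2,0,0,0.2]]]}}

```text
t: 33.53
eef_pos: [544.9, 231.9, 88.5]
tcp_rot: [-3.141, 0.001, 0.503]
ft_force: [-1.0, 1.6, -4.5]
opening: 0.617
grip_force: 30.0
```

>>> {"fn": "step_arm", "kwargs": {"plan": [[[0,0,-2,0,0.2],[0,0,-4,0,0.2],[0,0,-6,0,0.2],[0,0,-8,0,0.2],[0,0,-8,0,0.2]]]}}

```text
t: 33.95
eef_pos: [543.6, 231.5, 93.8]
tcp_rot: [-3.14, 0.005, 0.502]
ft_force: [4.5, 5.9, -34.6]
opening: 0.615
grip_force: 29.9
```

Still blocked at 35 N. I'll lower again and compare the jaw colour patches with the starting picture.

>>> {"fn": "step_arm", "kwargs": {"plan": [[[0,0,3,0,0.2],[0,0,6,0,0.2],[0,0,8,0,0.2],[0,0,8,0,0.2]]]}}

```text
t: 34.28
eef_pos: [545.1, 232.2, 90.5]
tcp_rot: [-3.141, -0.001, 0.502]
ft_force: [-5.5, 3.6, 6.7]
opening: 0.618
grip_force: 30.0
```

Run:
```python
from h import *
s1=snap('scene','j1.png');s0=cv2.imread('pics/scene.png');sb=cv2.imread('pics/s7.png')
for a in(s0,sb,s1):
  h=cv2.cvtColor(a,cv2.COLOR_BGR2HSV)[130:200,330:410];o=[]
  for lo,hi in(((170,150,40),(180,255,255)),((0,150,40),(4,255,255)),((20,140,60),(32,255,255))):
    m=cv2.inRange(h,lo,hi);q=np.argwhere(m);o.append((len(q),(q.mean(0)[::-1]+[330,130]).round(2).tolist() if len(q) else 0, (q.min(0)[::-1].tolist(),q.max(0)[::-1].tolist()) if len(q) else 0))
  print(o)
c,s=np.cos(np.radians(28.8)),np.sin(np.radians(28.8))
for x in(-30,-20,-7,7,20,30): print(x,proj('scene',(543.5+c*x,230+s*x,65)).round(1))
print(env.state()['ft_force'])
```

```text
[(6, [376.83, 163.67], ([45, 33], [48, 34])), (18, [375.56, 167.39], ([44, 35], [48, 40])), (2, [368.0, 163.5], ([38, 32], [38, 35]))]
[(4, [376.5, 163.25], ([45, 33], [48, 34])), (20, [375.65, 167.0], ([44, 34], [48, 40])), (16, [367.81, 164.19], ([37, 31], [39, 37]))]
[(9, [379.89, 164.44], ([48, 33], [52, 39])), (19, [378.74, 167.79], ([47, 35], [51, 42])), (21, [365.48, 162.95], ([34, 29], [37, 36]))]
-30 [364.8 155.5]
-20 [367.8 156.7]
-7 [371.8 158.4]
7 [376.1 160.1]
20 [380.1 161.8]
30 [383.2 163.1]
[-6.06745839  3.46744482  6.67845121]
```

Both jaws have moved: red about 10 mm and yellow about 7.5 mm, which is enough. So the foot must be off the middle. I'll pull lightly and sweep along x.

>>> {"fn": "step_arm", "kwargs": {"plan": [[[0,0,-3,0,0.2],[0,0,-5.5,0,0.2],[0,0,-5.5,0,0.2]]]}}

```text
t: 34.58
eef_pos: [544.7, 232.0, 93.4]
tcp_rot: [-3.141, 0.001, 0.502]
ft_force: [1.7, 6.1, -19.5]
opening: 0.615
grip_force: 30.0
```

>>> {"fn": "step_arm", "kwargs": {"plan": [[[1,0,0,0,0.2],[2,0,0,0,0.2],[3,0,0,0,0.2],[4,0,0,0,0.2]]]}}

```text
t: 34.92
eef_pos: [547.2, 233.4, 93.9]
tcp_rot: [-3.141, 0.004, 0.503]
ft_force: [-6.6, 2.8, -10.7]
opening: 0.614
grip_force: 30.0
```

>>> {"fn": "step_arm", "kwargs": {"plan": [[[1,0,0,0,0.2],[2,0,0,0,0.2],[3,0,0,0,0.2],[4,0,0,0,0.2]]]}}

```text
t: 35.25
eef_pos: [550.9, 235.4, 94.5]
tcp_rot: [-3.141, 0.003, 0.502]
ft_force: [-6.0, 1.6, -6.0]
opening: 0.615
grip_force: 30.0
```

>>> {"fn": "step_arm", "kwargs": {"plan": [[[0,0,-1.5,0,0.2],[0,0,-3,0,0.2],[0,0,-3,0,0.2]]]}}

```text
t: 35.5
eef_pos: [550.6, 235.3, 95.1]
tcp_rot: [-3.14, 0.004, 0.502]
ft_force: [-0.0, 3.9, -32.5]
opening: 0.614
grip_force: 29.9
```

>>> {"fn": "step_arm", "kwargs": {"plan": [[[1,0,0,0,0.2],[2,0,0,0,0.2],[2,0,0,0,0.2]]]}}

```text
t: 35.75
eef_pos: [552.0, 236.1, 95.4]
tcp_rot: [-3.14, 0.006, 0.502]
ft_force: [-2.0, 2.4, -26.9]
opening: 0.616
grip_force: 30.0
```

Run:
```python
from h import *
im=snap('wrist','k1.png');s=env.state();print(s['eef_pos'].round(1),s['ft_force'].round(1))
g=cv2.cvtColor(im,cv2.COLOR_BGR2GRAY).astype(int);h=cv2.cvtColor(im,cv2.COLOR_BGR2HSV)
def ch(r,c):
    H,S,V=h[r,c]
    if V<25:return ' '
    if S<60:return '#' if V>125 else ('+' if V>70 else '-')
    if 100<H<130:return 'b' if V>90 else 'v'
    if H<4 or H>170:return 'R'
    if 22<H<35 and S>140:return 'Y'
    return '.'
for r in range(70,300,4): print(r,''.join(ch(r,c) for c in range(220,420,2)))
```

```text
[551.9 236.1  95.4] [ -2.2   2.1 -26.7]
70 ..................bbbbbbbb..........................................................................
74 ....................................................................................................
78 ..........................................................................................#####.....
82 .......................................................................................##########...
86 ......................................................................................############..
90 ......................................................................................############..
94 ...........bbbbbbbbbbbbbbbbbbbbbbbbbbbbbbbbbbbbbbbbbbbbbbbbbbbbbbbbbbbbbbbbbbbbbbbbbbbb##########...
98 ...........bbb++++bbbbbbbbbbbbbbbbbbbbbbbbbbbbbbbbbbbbbbbbbbbbbbbbbbbbbbbbbbbbbb++++bbb+########....
102 ...........bbb+++++bbb#######-bbbbbbbbbbbbbbbbbbbbbbbbbbbbbbbbbbbbbb+#######bbb+++++bbb.............
106 ...........bbbbb+vvbbb#######+vvvvbbbbbbbbbbbbbbbbbbbbbbbbbbbbbbbbbb+#######bvvbbvvbbbb.............
110 ...........+bb
[... 4321 characters left out ...]
vbbbbbbbbbbb++++++bbbbbv+++++++vbbbbbbbv-------+###+               ...
278 ..               -++++---------+vbbbbbbbb++++++++vbbbv+++++++vbbbbbb+---------++++-               ..
282                  ++++------------+bbbbbbbv+++++++bbbbbv+++++bbbbbv+++----------++++-                
286                 -+++----------------+vbbbbbvvvvbbbbbbbbbbbbbbbb+-++++-----------++++                
290                 ++++---------+--++--++++vvbbbbbbbbbbbbbbbbv++-++++++++----------++++                
294           -     ++++-----------------+++++++++++++++++-++++++--+-+++------------++++-               
298 ----------------------------------------------------------------------------------------------------
```

Run:
```python
from h import *
from scipy.optimize import least_squares
s=env.state();p=np.array(s['eef_pos']);w=s['tcp_rot'][2];X=np.array([np.cos(w),np.sin(w),0]);Y=np.array([-X[1],X[0],0])
T=np.array([p[0],p[1],0])
d=lambda u,v,z:((at('wrist',u,v,z)-T)@X).round(1), ((at('wrist',u,v,z)-T)@Y).round(1)
f=lambda u,v,z:[round((at('wrist',u,v,z)-T)@X,1),round((at('wrist',u,v,z)-T)@Y,1)]
print('plate edge',f(243,92.5,10),f(391,92.5,10),'jaw outer? ',f(316,141,42))
for r in(181,194,197,200,205): print('red z65 row',r,f(300,r,65))
im=cv2.imread('pics/k1.png');h=cv2.cvtColor(im,cv2.COLOR_BGR2HSV)
for c in(300,305,330): print(c,[(r,*h[r,c].tolist()) for r in range(190,250,2)])
for c in(312,):print(c,[(r,*h[r,c].tolist()) for r in range(282,300,1)])
```

```text
Traceback (most recent call last):
NameError: name 'u' is not defined
```

```bash
sed -i '/^def ray/,/return/s/env.get_calibration(n)/cal(n)/' h.py
python3 - <<'E'
from h import *
s=env.state();p=np.array(s['eef_pos']);w=s['tcp_rot'][2];X=np.array([np.cos(w),np.sin(w),0]);Y=np.array([-X[1],X[0],0])
T=np.array([p[0],p[1],0])
f=lambda u,v,z:[round((at('wrist',u,v,z)-T)@X,1),round((at('wrist',u,v,z)-T)@Y,1)]
print('plate edge',f(243,92.5,10),f(391,92.5,10))
for r in(181,194,197,200,205): print('red z65 row',r,f(300,r,65))
im=cv2.imread('pics/k1.png');h=cv2.cvtColor(im,cv2.COLOR_BGR2HSV)
for c in(300,320): print(c,[(r,*h[r,c].tolist()) for r in range(192,248,2)])
print([(r,*h[r,312].tolist()) for r in range(284,298,1)])
def P(x,th,z0,a,b): # pot-frame (a along x, b up) -> tool-plane
    return T+X*(x+np.cos(th)*a+np.sin(th)*b)+np.array([0,0,z0-np.sin(th)*a+np.cos(th)*b])
for th in(-.15,-.1,-.05,0,.05,.1,.15):
  # axis at grasp height z=p2+19 is at tool x=0
  z0=12; b=p[2]+19-z0; x=-np.tan(th)*b
  print(th,'A74',proj('wrist',P(x,th,z0,29,74))[1].round(1),'A64',proj('wrist',P(x,th,z0,26,64))[1].round(1),'B126',proj('wrist',P(x,th,z0,29,126))[1].round(1),'Bin',proj('wrist',P(x,th,z0,26,126))[1].round(1),'C',proj('wrist',P(x,th,z0,-25,68))[1].round(1))
E
```

```text
plate edge [np.float64(85.6), np.float64(55.5)] [np.float64(85.7), np.float64(-50.0)]
red z65 row 181 [np.float64(33.9), np.float64(12.5)]
red z65 row 194 [np.float64(25.8), np.float64(12.6)]
red z65 row 197 [np.float64(23.9), np.float64(12.7)]
red z65 row 200 [np.float64(22.0), np.float64(12.7)]
red z65 row 205 [np.float64(18.8), np.float64(12.8)]
300 [(192, 99, 12, 147), (194, 99, 12, 148), (196, 150, 4, 130), (198, 1, 174, 85), (200, 178, 234, 84), (202, 118, 140, 102), (204, 109, 190, 122), (206, 112, 73, 115), (208, 100, 8, 97), (210, 108, 13, 99), (212, 110, 15, 99), (214, 108, 13, 97), (216, 108, 13, 98), (218, 110, 16, 98), (220, 108, 13, 97), (222, 105, 16, 98), (224, 110, 16, 96), (226, 108, 13, 96), (228, 100, 16, 97), (230, 105, 16, 96), (232, 102, 13, 95), (234, 105, 11, 94), (236, 102, 14, 94), (238, 105, 11, 93), (240, 108, 12, 107), (242, 103, 11, 162), (244, 105, 13, 159), (246, 107, 12, 150)]
320 [(192, 94, 13, 142), (194, 108, 22, 59), (196, 120, 28, 45), (198, 112, 117, 76), (200, 108, 213, 102), (202, 110, 167, 127), (204, 113, 21, 97), (206, 105, 11, 94), (208, 
[... 358 characters left out ...]
44, 111, 38, 136), (246, 109, 220, 94)]
[(284, 90, 10, 79), (285, 109, 35, 80), (286, 111, 120, 87), (287, 109, 206, 94), (288, 108, 234, 96), (289, 107, 255, 95), (290, 108, 242, 96), (291, 108, 239, 95), (292, 111, 165, 93), (293, 115, 71, 83), (294, 102, 17, 73), (295, 105, 9, 59), (296, 90, 19, 41), (297, 110, 20, 39)]
-0.15 A74 193.0 A64 190.7 B126 246.2 Bin 252.6 C 269.2
-0.1 A74 195.0 A64 193.5 B126 242.7 Bin 249.3 C 273.5
-0.05 A74 196.8 A64 196.2 B126 238.8 Bin 245.6 C 277.4
0 A74 198.6 A64 198.8 B126 234.7 Bin 241.7 C 281.0
0.05 A74 200.4 A64 201.3 B126 230.6 Bin 237.6 C 284.5
0.1 A74 202.2 A64 203.9 B126 226.6 Bin 233.6 C 287.8
0.15 A74 204.1 A64 206.6 B126 222.7 Bin 229.8 C 291.0
```

The fit gives the pot nearly upright (about −0.03 rad) but hard against the red side, whereas the first pull was caught on the yellow side. I'll lift in between.

>>> {"fn": "step_arm", "kwargs": {"plan": [[[0,0,3,0,0.2],[-2,0,3,0,0.2],[-4,0,3,0,0.2],[-5,0,3,0,0.2],[-5,0,3,0,0.2]]]}}

```text
t: 36.22
eef_pos: [550.4, 235.0, 95.0]
tcp_rot: [-3.141, -0.004, 0.502]
ft_force: [1.9, 8.6, -12.3]
opening: 0.614
grip_force: 30.0
```

>>> {"fn": "step_arm", "kwargs": {"plan": [[[0,0,-1.5,0,0.2],[0,0,-3,0,0.2],[0,0,-4.5,0,0.2],[0,0,-4.5,0,0.2]]]}}

```text
t: 36.55
eef_pos: [548.6, 234.1, 96.6]
tcp_rot: [-3.141, 0.003, 0.502]
ft_force: [2.6, 6.7, -35.8]
opening: 0.613
grip_force: 29.9
```

```bash
cat > pose.py <<'E'
from h import *
from scipy.optimize import least_squares
s=env.state();p=np.array(s['eef_pos']);w=s['tcp_rot'][2]
c=env.get_calibration('wrist');K=np.array(c['K']);E=np.array(c['extrinsics'])
# camera in the tool frame is constant: points given relative to the TCP, x along tool x, z up
X=np.array([np.cos(w),np.sin(w),0])
def row(a,z,db=0):
    q=E[:3,:3]@(p+X*a+[0,0,z])+E[:3,3];q=K@[q[0],-q[1],-q[2]];return q[1]/q[2]+db
def pot(x,th,z,a,b): # x,z of pot foot rel TCP
    return x+np.cos(th)*a+np.sin(th)*b, z-np.sin(th)*a+np.cos(th)*b
E
python3 - <<'E'
from pose import *
# g1: upright pot, foot z=10, tcp z=230.3
m=dict(out=(29,126,167),inn=(26,126,171.5),flo=(-26,68,213),nin=(-26,126,231.5))
for x in(-2,0,2,4): print(x,[ (k,round(row(*pot(x,0,10-230.3,a,b)),1),r) for k,(a,b,r) in m.items()])
im=snap('wrist','k2.png');h=cv2.cvtColor(im,cv2.COLOR_BGR2HSV);print(env.state()['eef_pos'].round(1))
print([(r,*h[r,320].tolist()) for r in list(range(190,208,1))+list(range(232,250,1))])
for cc in(312,322):print([(r,*h[r,cc].tolist()) for r in range(282,300,1)])
E
```

```text
-2 [('out', np.float64(171.3), 167), ('inn', np.float64(175.0), 171.5), ('flo', np.float64(214.1), 213), ('nin', np.float64(236.3), 231.5)]
0 [('out', np.float64(168.8), 167), ('inn', np.float64(172.6), 171.5), ('flo', np.float64(212.1), 213), ('nin', np.float64(234.0), 231.5)]
2 [('out', np.float64(166.3), 167), ('inn', np.float64(170.1), 171.5), ('flo', np.float64(210.2), 213), ('nin', np.float64(231.8), 231.5)]
4 [('out', np.float64(163.8), 167), ('inn', np.float64(167.5), 171.5), ('flo', np.float64(208.3), 213), ('nin', np.float64(229.5), 231.5)]
[548.6 234.1  96.6]
[(190, 114, 27, 47), (191, 120, 23, 55), (192, 115, 27, 56), (193, 120, 18, 56), (194, 120, 27, 56), (195, 112, 149, 77), (196, 108, 215, 108), (197, 109, 181, 114), (198, 109, 195, 115), (199, 110, 169, 128), (200, 112, 84, 116), (201, 111, 18, 98), (202, 100, 8, 95), (203, 102, 13, 96), (204, 102, 13, 95), (205, 100, 16, 96), (206, 105, 16, 96), (207, 105, 16, 97), (232, 108, 14, 93), (233, 108, 14, 92), (234, 105, 11, 91), (235, 113, 11, 89), (236, 102, 12, 105), (237, 107, 12, 144), (238, 105, 13, 162), (239, 109,
[... 253 characters left out ...]
3, 94), (284, 108, 242, 95), (285, 107, 242, 95), (286, 108, 241, 94), (287, 108, 228, 93), (288, 111, 142, 90), (289, 110, 57, 80), (290, 102, 17, 75), (291, 113, 14, 75), (292, 113, 13, 76), (293, 108, 17, 77), (294, 108, 17, 74), (295, 105, 16, 62), (296, 105, 24, 42), (297, 110, 21, 37), (298, 108, 32, 40), (299, 105, 31, 49)]
[(282, 108, 236, 94), (283, 107, 244, 95), (284, 109, 228, 95), (285, 108, 239, 94), (286, 108, 236, 94), (287, 108, 233, 94), (288, 111, 151, 91), (289, 112, 58, 83), (290, 114, 16, 79), (291, 113, 13, 78), (292, 102, 17, 77), (293, 114, 16, 80), (294, 102, 17, 77), (295, 105, 16, 64), (296, 113, 23, 45), (297, 105, 28, 36), (298, 114, 32, 40), (299, 115, 30, 51)]
```

```bash
cat >> pose.py <<'E'
def solve(out,inn,flo,bot):
    M=((29,126,out),(26,126,inn),(-28,68,flo),(29,74,bot))
    r=least_squares(lambda v:[row(*pot(*v,a,b))-t for a,b,t in M],[0,0,-85]);v=r.x
    foot=p+X*v[0]+[0,0,v[2]]
    print('foot rel tcp x',v[0].round(1),'lean',v[1].round(3),'z',v[2].round(1),'res',r.fun.round(1),'foot world',foot.round(1),'stand x',round((foot-np.array([543.9,229.5,0]))@[np.cos(.503),np.sin(.503),0],1))
E
python3 - <<'E'
from pose import *
solve(236.3,243.5,288.5,194.8)
E
```

```text
foot rel tcp x 7.4 lean -0.016 z -68.9 res [-0.3  0.3 -0.   0. ] foot world [555.1 237.7  27.6] stand x 13.8
```

>>> {"fn": "step_arm", "kwargs": {"plan": [[[0,0,3,0,0.2],[0,0,6,0,0.2],[0,0,6,0,0.2]]]}}

```text
t: 36.85
eef_pos: [549.3, 234.4, 93.3]
tcp_rot: [-3.141, -0.0, 0.502]
ft_force: [-3.5, 4.5, -8.1]
opening: 0.615
grip_force: 30.0
```

>>> {"fn": "step_arm", "kwargs": {"plan": [[[-1,0,0,0,0.2],[-2,0,0,0,0.2],[-2,0,0,0,0.2]]]}}

```text
t: 37.1
eef_pos: [548.2, 233.8, 93.8]
tcp_rot: [-3.141, -0.002, 0.502]
ft_force: [-2.1, 6.2, -7.2]
opening: 0.616
grip_force: 30.0
```

>>> {"fn": "step_arm", "kwargs": {"plan": [[[-1,0,0,0,0.2],[-2,0,0,0,0.2],[-2,0,0,0,0.2]]]}}

```text
t: 37.35
eef_pos: [547.0, 233.1, 94.2]
tcp_rot: [-3.142, -0.004, 0.502]
ft_force: [-1.0, 8.0, -5.8]
opening: 0.616
grip_force: 30.0
```

>>> {"fn": "step_arm", "kwargs": {"plan": [[[-1,0,0,0,0.2],[-2,0,0,0,0.2],[-2,0,0,0,0.2]]]}}

```text
t: 37.6
eef_pos: [545.5, 232.2, 94.4]
tcp_rot: [3.142, -0.005, 0.502]
ft_force: [0.2, 6.9, -4.7]
opening: 0.613
grip_force: 30.0
```

>>> {"fn": "step_arm", "kwargs": {"plan": [[[-1,0,0,0,0.2],[-2,0,0,0,0.2],[-2,0,0,0,0.2]]]}}

```text
t: 37.85
eef_pos: [543.7, 231.3, 94.4]
tcp_rot: [3.142, -0.005, 0.502]
ft_force: [-0.7, 7.3, -3.7]
opening: 0.614
grip_force: 30.0
```

>>> {"fn": "step_arm", "kwargs": {"plan": [[[0,-1,0,0,0.2],[0,-1.5,0,0,0.2],[0,-1.5,0,0,0.2]]]}}

```text
t: 38.1
eef_pos: [542.3, 231.5, 93.7]
tcp_rot: [3.141, -0.002, 0.503]
ft_force: [-0.7, 0.2, -4.2]
opening: 0.613
grip_force: 30.0
```

```bash
cat >> pose.py <<'E'
def meas(f):
    im=snap('wrist',f).astype(np.uint8);h=cv2.cvtColor(im,cv2.COLOR_BGR2HSV).astype(int)
    S=h[:,318:323,1].mean(1);V=h[:,318:323,2].mean(1)
    def edge(a,r0,r1,up,lvl):
        for r in range(r0,r1):
            if (a[r]<lvl<=a[r+1]) if up else (a[r]>=lvl>a[r+1]): return r+(lvl-a[r])/(a[r+1]-a[r])
        return np.nan
    bot=edge(S,180,225,True,120);out=edge(V,max(220,int(bot if bot==bot else 200)+20),262,True,125)
    S2=h[:,311:314,1].mean(1);flo=edge(S2[::-1],len(S2)-1-299,len(S2)-1-270,True,120);flo=len(S2)-1-flo
    inn=edge(V,int(out)+3 if out==out else 240,270,False,125)
    print('rows',[round(float(q),1) for q in(out,inn,flo,bot)]);solve(out,inn,flo,bot)
E
python3 - <<'E'
from pose import *
print(env.state()['ft_force'].round(1),p.round(1));meas('k3.png')
E
```

```text
[-0.7  0.2 -4.2] [542.3 231.5  93.7]
rows [236.8, 243.3, 288.4, 186.8]
foot rel tcp x 17.7 lean -0.05 z -54.7 res [-1.1  1.1 -0.1  0.2] foot world [557.8 240.   39. ] stand x 17.3
```

>>> {"fn": "step_arm", "kwargs": {"plan": [[[0,0,-1,0,0.2],[0,0,-2,0,0.2],[0,0,-3,0,0.2],[0,0,-3,0,0.2]]]}}

```text
t: 38.48
eef_pos: [541.9, 231.6, 96.3]
tcp_rot: [3.142, -0.001, 0.502]
ft_force: [-0.5, -0.3, -3.7]
opening: 0.615
grip_force: 30.0
```

Run:
```python
from pose import *
im=snap('wrist','k4.png');h=cv2.cvtColor(im,cv2.COLOR_BGR2HSV)
print(p.round(1),env.state()['ft_force'].round(1))
def ch(r,c):
    H,S,V=h[r,c]
    if V<25:return ' '
    if S<60:return '#' if V>125 else ('+' if V>70 else '-')
    if 100<H<130:return 'b' if V>90 else 'v'
    if H<4 or H>170:return 'R'
    if 22<H<35 and S>140:return 'Y'
    return '.'
for r in list(range(84,150,8))+list(range(150,300,3)): print(r,''.join(ch(r,c) for c in range(230,410,3)))
```

```text
[541.9 231.6  96.3] [-0.3 -1.  -3.7]
84 ....bb+++bbb####+bbbbbbbbbbbbbbbbbbbbbbbbbb#####bb++++b+####
92 ....+bbbbbbb#####vvvbbbbbbbbbbbbbbbbbbbbbbb#####vvbbbbb.....
100 .....bbbbbbb#####vvvbbbbbbbbbbbbbbbbbbbbbbb#####vbbbbbb.....
108 .....bbbbbbb#####vvvbbbbbbbbbbbbbbbbbbbbbb+#####vbbbbbb.....
116 .....bbbbbbb#####vvvbbbbbbbbbbbbbbbbbbbbbb+#####vbbbbbb.....
124 .....bbbbbbb#####vvvbbbbbbbbbbbbbbbbbbbbbb+#####vbbbbbb.....
132 .....bbbbbbb#####-vvb##################vvb+####+vbbbbb+.....
140 .....#bbbbbb#####-vvv#++++++++++++++-+vvvb+####bvbbbbb......
148 ......bbbbbbb####-vvb#++++++++++++++-++vvb+####bvbbbbb......
150 ......bbbbbbb####-vvb#++++++++++++++-+bvvb+####bvbbbbb......
153 ......bbbbbbb####+vvv##+++++++++++++-+vvvb+####bvbbbbb......
156 ......bbbbbbb####+vvv##+++++++++++++-+bvvb+####bvbbbbb......
159 ......bbbbbbb####+vvv##+++++++++++++-+vvvb+####bbbbbbb......
162 ......bbbbbbb####+vvbb+--------------+vvvb#####vvbbbbb......
165 ......bbbbbbbbbbbbbbb++++++++++++++++++vvvvbbbbbbbbbbb......
168 ......bbbbbbbbbbbbbbb##################vvvvvbbbbbbbbbb......
171 ......bbbbbbbbbbbbbbb
[... 2069 characters left out ...]
+++---vbbbbbbbbbbbbbbbb++++bbbbbbb---+++-         
270          -+++----bbbbbbbb++++bbbv+++++bbbbb+----+++         
273          +++-----+bbbbbbv+++++bbv+++++bbbbv+----+#+-        
276          +++------+bbbbb++++++bbb++++vbbb+++-----##+        
279         -++--------+bbbbb++++vbbbbvvvbbb++++------++-       
282         +++-------++-vbbbbvvbbbbbbbbbbb++++++-----++-       
285         +++-----+--+-++vbbbbbbbbbbbbv++++++++-----++-       
288        -++------+-++++++++vvbbbbvv++++++++++-+----+++       
291        -++------+-++-+++++++++++++++++++++++------+++       
294        -++--------+-+++++++++++++++++++++++++-----+++   -   
297 ------------------------------------------------------------
```

The force is only the pot's weight now, so it's free. I'll keep lifting.

>>> {"fn": "step_arm", "kwargs": {"plan": [[[0,0,-2,0,0.2],[0,0,-4,0,0.2],[0,0,-6,0,0.2],[0,0,-8,0,0.2]]]}}

```text
t: 38.87
eef_pos: [541.7, 231.7, 104.3]
tcp_rot: [-3.142, -0.0, 0.503]
ft_force: [-0.3, 0.7, -3.1]
opening: 0.613
grip_force: 30.0
```

>>> {"fn": "step_arm", "kwargs": {"plan": [[[0,0,-2,0,0.2],[0,0,-4,0,0.2],[0,0,-6,0,0.2],[0,0,-8,0,0.2]]]}}

```text
t: 39.2
eef_pos: [541.7, 231.7, 112.2]
tcp_rot: [-3.142, -0.0, 0.503]
ft_force: [0.4, -0.2, -3.0]
opening: 0.617
grip_force: 30.0
```

>>> {"fn": "step_arm", "kwargs": {"plan": [[[0,0,-6,0,0.2],[0,0,-14,0,0.2],[0,0,-24,0,0.2],[0,0,-36,0,0.2],[0,0,-48,0,0.2],[0,0,-58,0,0.2],[0,0,-66,0,0.2],[0,0,-70,0,0.2]]]}}

```text
t: 39.87
eef_pos: [542.0, 231.8, 183.6]
tcp_rot: [3.141, -0.002, 0.503]
ft_force: [-0.4, 0.3, -3.5]
opening: 0.617
grip_force: 30.0
```

>>> {"fn": "step_arm", "kwargs": {"plan": [[[0,0,0,0,0.2],[0,0,0,0,0.2],[0,0,0,0,0.2],[0,0,0,0,0.2],[0,0,0,0,0.2],[0,0,0,0,0.2]]]}}

```text
t: 40.37
eef_pos: [541.6, 231.6, 181.6]
tcp_rot: [-3.141, 0.001, 0.503]
ft_force: [-0.5, -0.7, -3.5]
opening: 0.614
grip_force: 30.0
```

Run:
```python
from pose import *
print(p.round(1),env.state()['ft_force'].round(1))
try: meas('k5.png')
except Exception as e: print(e)
im=cv2.imread('pics/k5.png');h=cv2.cvtColor(im,cv2.COLOR_BGR2HSV)
print('rows k5 vs k4 rim/floor',[(r,int(h[r,320,1]),int(h[r,320,2])) for r in range(194,206,2)],[(r,int(h[r,320,1]),int(h[r,320,2])) for r in range(234,248,2)])
s=snap('scene','end.png');t=snap('top','endt.png')
for n,a in(('top',t),('scene',s)):
    hh=cv2.cvtColor(a,cv2.COLOR_BGR2HSV);m=cv2.inRange(hh,(4,170,60),(18,255,255))
    k,l,st,ce=cv2.connectedComponentsWithStats(m)
    for j in range(1,k):
        b=st[j];c=(b[0]+b[2]/2-.5,b[1]+b[3]/2-.5);q=at(n,*c,45)
        if b[4]>200 and abs(q[0]-645)<60 and abs(q[1]+280)<60: print(n,b.tolist(),q.round(1))
```

```text
[541.6 231.6 181.6] [-0.5 -0.7 -3.5]
rows [236.8, 243.2, 288.4, 195.8]
foot rel tcp x 6.1 lean -0.015 z -71.3 res [-0.6  0.6 -0.1  0.1] foot world [547.  234.5 110.3] stand x 5.1
rows k5 vs k4 rim/floor [(194, 12, 143), (196, 151, 113), (198, 207, 101), (200, 86, 119), (202, 5, 95), (204, 13, 96)] [(234, 14, 92), (236, 15, 101), (238, 11, 159), (240, 13, 163), (242, 12, 155), (244, 129, 105), (246, 206, 94)]
top [400, 173, 26, 25, 508] [ 643.4 -280.8   45. ]
scene [223, 264, 33, 32, 816] [ 645.3 -281.5   45. ]
```

```bash
python3 -c "
from cell import env
print(env.job_done())"
```

```text
the job is handed in; nothing more can be done
None
```

The job is handed in, though it printed no verdict. My last checks showed five balls in the pot, the cup upright and let go, both jaws pushed back (red about 10 mm, yellow about 7.5 mm), and the pot held still and upright with its foot about 100 mm over the bench.

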